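# Spring the rollers out of a conveyor section and pack them in the kit case

## Robot

A 6-joint arm with a two-finger parallel gripper is mounted at the origin on the work surface. World frame = base frame: x ahead of the robot, y to its left, z up, the work surface at z = 0. Lengths are in m, angles in degrees, forces in N, time in s.
With the tool pointing down it reaches from about 0.4 to 0.825 m from the base axis. Payload 7 kg.
Tool frame: the origin (TCP) lies on the centre line of the jaws, within the pads' length; the fingertips stand 8 mm ahead of it and the grasp point (between the pads) lies 11 mm behind it; z points along the fingers, y is the line along which they close (so a half turn about z gives the same grasp; the last joint's range is limited). The gripper opens to 88 mm and grips with 3 to 60 N. Pads are 19 mm wide; open, the fingers measure 130 mm over their backs; the gripper's body (78 mm by 193 mm) begins 47 mm behind the grasp point.
Start: joints at [-52.076, 20.546, 0.682, 0, -70.136, -16.507], TCP at [0.246, -0.628, 0.235] pointing down, gripper open.
Joint ranges: [-176.03, 176.03], [-82.01, 121.73], [-58.28, 71.71], [-173.87, 95.51], [-174.79, -0.11], [-173.66, 173.66]. Speed limits (degrees/s): [136.94, 136.94, 172.46, 180, 180, 180].

## Interface

Orientations are given as [roll, pitch, yaw] about the fixed x, y, z axes, in that order (R = Rz(yaw) Ry(pitch) Rx(roll)).
In Python, from plant import ctrl, vision gives the robot as it stands. The module is installed in compiled form; this text tells all that it offers.
- The arm moves only by the tool move_arm, never from a script. Its argument "moves" is one flat list of numbers, 7 for each row, row after row: the finger opening in cm, from 0 to 8.76, then the shift along the tool's x, y, z in cm, then the turn, a rotation vector about the tool's x, y, z in rad. A call has 1 to 8 rows; each row shifts and turns the commanded pose from where the row before left it, along the tool's axes as they then stand; what a row does not reach is not made up. A row lasts 1/10 s, in which the tool goes at most 50 mm and 8.59 degrees, less where a joint would pass 70% of its speed; a pose out of reach is approached as far as the arm can. A call with a gripper value outside its range is refused whole. The fingers move at their own pace and stop on an object; the grip force is fixed at half the most. Time passes only in rows, so rows that do not move let the fingers close. It gives the time, the measured TCP pose, the force, the opening and the grip force at its end, in the units of the state.
- ctrl.get_obs(): the state, without advancing time (a new reading comes with each control period).
- vision.snapshot(name): name is "side" or "top"; returns (picture, depth): 480x640x3 uint8, red, green, blue; 480x640 float32, m along the optical axis (not along the pixel's ray), 0 where there is no reading.
- vision.camera_model(name): a dict with "vertical_fov" (degrees; the focal length in pixels is half the picture's height over the tangent of half this angle, whatever the lens; pixels are square), "cx", "cy" (the principal point, pixels), "cam_to_world" (4x4, takes a point from camera to world coordinates). Camera axes: x right, y down, z forward; pixel columns grow to the right and rows downward; lengths in m; the calibration is good to about 2 mm. A picture is of the moment at which its call begins. camera_model takes no time and is no camera call.
- ctrl.close_job(): hands the job in; it is judged then, once.
The state is a dict: "clock": time; "joint_pos": joint angles; "qvel": joint speeds; "tau": joint torques, N m; "tool_pos": TCP position; "orientation": TCP orientation; "force": force on the tool from outside, world axes, zero at the start; "moment": the same for the moment, N m; "opening": finger opening in m; "gripper_force": force on a finger pad.
Only numpy, scipy, OpenCV 4.12 (cv2) and the standard library are available. Lean on these libraries where they do the work, as an engineer would, in place of code of your own. Each camera call takes 0.05 s, during which the arm holds its last target. There are 200 camera calls.

## Task

Open the kit case until its lid rests back on its stop, then take the forked key and use it, not your fingers, to push in the sprung axle of each roller left in the conveyor section and lift that end over the rail. Lay all the rollers flat in the beds of the case, side by side and not on top of one another, and leave the key standing in its slot and the lid open on its stop. Leave the other things on the bench where they are.

Things in the scene. Friction and masses are not known exactly. Their poses are not given: they have to be found in the camera images.
- conveyor: Fixed piece of roller conveyor: two blue C-channel rails along its y, 338 mm long, webs 4 mm, inner faces at x = -100 and +100 mm, tops 88 mm above the bench, top flanges 22 mm wide turned outward. Origin on the bench under its centre, z up. Four stations at y = -108, -36, +36, +108 mm, some empty. All the rollers' sprung ends are at the -x rail (robot's side).
- conveyor_mid (a point): Centre of the conveyor at the height of the seated rollers' axes (75 mm above the bench). Each station has an 11 mm square hole through either rail's web, lower edge 71 mm, upper edge 82 mm above the bench, in which the 8 mm axle ends lie.
- case: Fixed black kit case, base 300 (x) x 210 mm (y), walls 70 mm high, 5 thick, floor 6. Origin under its centre; hinge on the +y side, handle on the -y side. At the -x end a grey block, 36 high, has the key's slot. The rest (242 mm long) has 3 beds for rollers lying along x: middles at x = 25, y = -60, -5, +50 mm; 10 mm ribs between them, none within 55 mm of the middles. A roller in a bed has its axis at 21 mm.
- lid (a joint): Lid of the case, a hollow shell 62 mm deep, 0.45 kg: 0 = shut, grows as it opens, 2.1 rad = resting on its stop, leaning back. It falls shut below about 1.3 rad and falls open on to the stop beyond.
- lid_handle (a point): Middle of the lid's carrying handle: a round bar 12 mm thick, 110 mm long, along the case's x, 42 mm in front of the lid's front wall; 110 mm above the bench with the lid shut. The bar moves with the lid.
- lid_hinge (a point): Middle of the hinge line (along the case's x), 70 mm above the bench. With the lid shut the handle bar is 252 mm from it towards the case's -y and 40 mm higher.
- key_grip (a point): Forked key, 115 mm tall, 90 g: centre of its red square handle (20 x 20 x 50 mm tall), 90 mm above the foot; z up along the handle. Under it an 8 mm stem and at the foot a steel fork 6 mm thick (key's x): two level prongs 5 mm thick, one above the other, 14 mm apart, reaching from the stem to the key's +y. Starts upright in its slot, fork towards the case's +y.
- key_jaw (a point): Centre of the key's fork mouth: 21 mm from the handle's axis along the key's +y, 12 mm above the foot (78 mm below key_grip). The mouth runs from 5 to 33 mm from the handle's axis and is open towards +y.
- key_slot (a point): Point on the case floor (6 mm above the bench) where the foot of the key stands, below its handle's axis. The slot is 11 mm wide (case x), 48 mm long (case y; fork to +y), 30 mm deep, with 9 mm high flared lips on the block along its long sides.
- tin: Grey tin, 66 mm across, 80 mm tall, to be left alone; origin under it.
- hammer: Hammer lying on the bench, to be left alone.
- spanner: Spanner lying on the bench, to be left alone.
- roller1_mid (a point): Roller 1 (None where absent), 0.19 kg: middle of its grey tube (30 mm thick, 160 mm long), on the axis. Its x runs along the axis, away from the sprung end. The plain 8 mm stub at the +x end ends 103 mm from this point and reaches 15 mm past its rail's inner face; a 16 mm shoulder there has 2 mm play to the rail. The sprung end is 119 mm from this point, 7 mm past its rail's inner face.
- roller1_collar (a point): Roller 1: the sprung axle (8 mm) has two brass flanges (16 mm across, 3 mm thick) with a 12 mm groove between, where the fork goes; the outer one is 2 mm from the rail. This is the point on the axis at the groove's inner end, the face the fork pushes, 17 mm from the rail, 95 mm from roller1_mid when sprung out.
- axle1 (a joint): Sprung axle of roller 1: 0 = out, up to 0.011 m pushed in (to the roller's +x), 3 N to start, 7 N at the end. Pushed in 7 to 9 mm it clears the rail; lifted 17 mm and let out again it rests on the rail's top, the roller aslant. The roller then comes out when this end is raised 10 mm more (flanges over the rail) and it is drawn 15 mm to its -x, so that the stub leaves its hole.
- roller2_mid (a point): Roller 2 (None where absent), 0.19 kg: middle of its grey tube (30 mm thick, 160 mm long), on the axis. Its x runs along the axis, away from the sprung end. The plain 8 mm stub at the +x end ends 103 mm from this point and reaches 15 mm past its rail's inner face; a 16 mm shoulder there has 2 mm play to the rail. The sprung end is 119 mm from this point, 7 mm past its rail's inner face.
- roller2_collar (a point): Roller 2: the sprung axle (8 mm) has two brass flanges (16 mm across, 3 mm thick) with a 12 mm groove between, where the fork goes; the outer one is 2 mm from the rail. This is the point on the axis at the groove's inner end, the face the fork pushes, 17 mm from the rail, 95 mm from roller2_mid when sprung out.
- axle2 (a joint): Sprung axle of roller 2: 0 = out, up to 0.011 m pushed in (to the roller's +x), 3 N to start, 7 N at the end. Pushed in 7 to 9 mm it clears the rail; lifted 17 mm and let out again it rests on the rail's top, the roller aslant. The roller then comes out when this end is raised 10 mm more (flanges over the rail) and it is drawn 15 mm to its -x, so that the stub leaves its hole.
- roller3_mid (a point): Roller 3 (None where absent), 0.19 kg: middle of its grey tube (30 mm thick, 160 mm long), on the axis. Its x runs along the axis, away from the sprung end. The plain 8 mm stub at the +x end ends 103 mm from this point and reaches 15 mm past its rail's inner face; a 16 mm shoulder there has 2 mm play to the rail. The sprung end is 119 mm from this point, 7 mm past its rail's inner face.
- roller3_collar (a point): Roller 3: the sprung axle (8 mm) has two brass flanges (16 mm across, 3 mm thick) with a 12 mm groove between, where the fork goes; the outer one is 2 mm from the rail. This is the point on the axis at the groove's inner end, the face the fork pushes, 17 mm from the rail, 95 mm from roller3_mid when sprung out.
- axle3 (a joint): Sprung axle of roller 3: 0 = out, up to 0.011 m pushed in (to the roller's +x), 3 N to start, 7 N at the end. Pushed in 7 to 9 mm it clears the rail; lifted 17 mm and let out again it rests on the rail's top, the roller aslant. The roller then comes out when this end is raised 10 mm more (flanges over the rail) and it is drawn 15 mm to its -x, so that the stub leaves its hole.
- roller4_mid (a point): Roller 4 (None where absent), 0.19 kg: middle of its grey tube (30 mm thick, 160 mm long), on the axis. Its x runs along the axis, away from the sprung end. The plain 8 mm stub at the +x end ends 103 mm from this point and reaches 15 mm past its rail's inner face; a 16 mm shoulder there has 2 mm play to the rail. The sprung end is 119 mm from this point, 7 mm past its rail's inner face.
- roller4_collar (a point): Roller 4: the sprung axle (8 mm) has two brass flanges (16 mm across, 3 mm thick) with a 12 mm groove between, where the fork goes; the outer one is 2 mm from the rail. This is the point on the axis at the groove's inner end, the face the fork pushes, 17 mm from the rail, 95 mm from roller4_mid when sprung out.
- axle4 (a joint): Sprung axle of roller 4: 0 = out, up to 0.011 m pushed in (to the roller's +x), 3 N to start, 7 N at the end. Pushed in 7 to 9 mm it clears the rail; lifted 17 mm and let out again it rests on the rail's top, the roller aslant. The roller then comes out when this end is raised 10 mm more (flanges over the rail) and it is drawn 15 mm to its -x, so that the stub leaves its hole.
Mind the look-alikes: they are no part of the job. What is shaped like the part that bears roller2_mid but blue or orange is not meant. What is shaped like the part that bears roller3_mid but blue is not meant.

How it is judged:
By the outcome, as a careful person would: the job done as asked, in the order asked, and still so for the second after the job is handed in, with the robot touching nothing.
Of roller1, roller2, roller3, roller4 only 2 to 3 are there at a start; the rules pass over those that are not, and their reading is None.
At some moment in a run one of roller1, roller2, roller3, roller4 may be knocked a few centimetres aside while the robot is not near it.
It also fails if it takes over 210 s, if anything falls off the work surface, if the arm or the gripper's body presses on something with over 40 N, if the wrist force passes 120 N, or if a joint passes its speed limit or range.

## Working session

There is one attempt and no reset: what is moved stays moved. The work goes in short steps, Python scripts to look and compute and a tool call to move; the robot and the scene stay as the last step left them, time stands still between calls to the robot, and variables do not carry over. Pictures are saved under pics/ and viewed, at most 14 in all, crops included, and the job is handed in when it is done.

Besides the shell and the picture viewer there is one more tool, called as name(argument=value, ...), one argument or row to a line, values as JSON. move_arm: Moves the arm, as the interface text tells. Its arguments: {"type":"object","properties":{"moves":{"type":"array"}},"required":["moves"]}

```bash
mkdir -p pics; ls
python3 - <<'E'
from plant import ctrl, vision
import cv2,numpy as np
print(ctrl.get_obs())
for n in("side","top"):
    p,d=vision.snapshot(n); np.savez(f"pics/{n}0.npz",p=p,d=d)
    cv2.imwrite(f"pics/{n}0.png",p[:,:,::-1])
    m=vision.camera_model(n); print(n,m)
E
```

```text
pics
{'clock': 0.0, 'joint_pos': array([-5.20765844e+01,  2.05918995e+01,  6.32375661e-01, -1.94135411e-02,
       -7.01346560e+01, -1.65075090e+01]), 'qvel': array([ 0.03999561, -0.03618118,  0.04926101, -0.07954546, -0.07028648,
       -0.06301285]), 'tau': array([-7.79694947e-04, -5.82713628e+01,  2.93061000e+01,  6.99689358e+00,
        6.90556102e-03, -1.58776083e-04]), 'tool_pos': array([ 0.24626856, -0.62795645,  0.23360903]), 'orientation': array([ 1.79904516e+02, -9.26531039e-03, -1.58590698e+02]), 'force': array([ 0.29406339, -0.51827827,  0.16054716]), 'moment': array([ 0.01700141, -0.03209396,  0.0406992 ]), 'gripper_force': 0.0, 'opening': 0.08735396596486605}
side {'vertical_fov': 47.80209847711783, 'cx': 325.16233878820685, 'cy': 238.29005631362347, 'cam_to_world': array([[ 0.74274548, -0.3900083 ,  0.54426343, -0.38044541],
       [-0.6695723 , -0.43438488,  0.60248047, -1.10003855],
       [ 0.00144742, -0.81191336, -0.58377616,  1.03167594],
       [ 0.        ,  0.        ,  0.        ,  1.        ]])}
top {'vertical_fov': 42.85748079224923, 'cx': 310.21691364013793, 'cy': 228.922290703268, 'cam_to_world': array([[ 0.01392585, -0.99865069,  0.05002868,  0.39097018],
       [-0.99965585, -0.01501741, -0.02150944, -0.13630587],
       [ 0.02223172, -0.04971192, -0.99851614,  1.76570755],
       [ 0.        ,  0.        ,  0.        ,  1.        ]])}
```

View pics/top0.png

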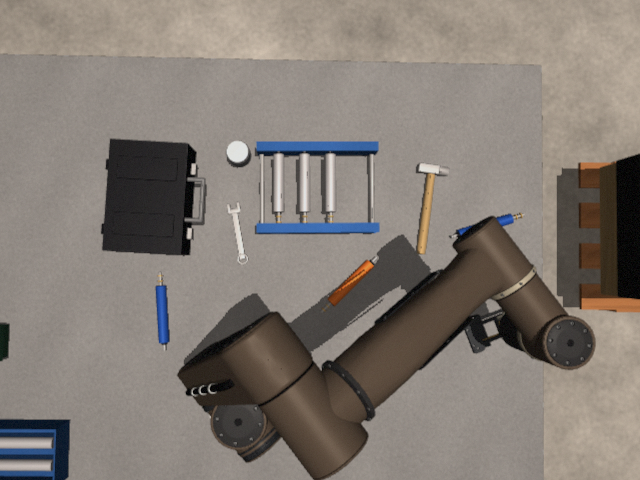

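View pics/side0.png

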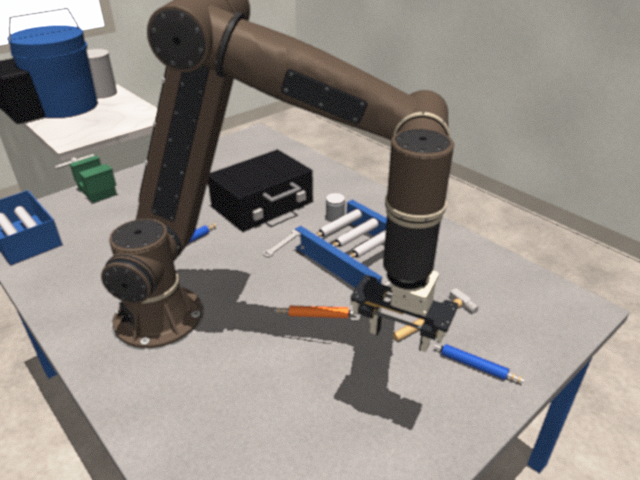

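The top view shows the conveyor at (255–378, 142–233) with three rollers at columns 278, 304 and 330. The shut case is at (103–207, 140–255) with its handle on the right, and the tin is at (237, 152). The look-alikes are blue and orange, lying loose on the bench.

```bash
cat > h.py <<'E'
import numpy as np,cv2
from plant import ctrl,vision
def cloud(n,d):
    m=vision.camera_model(n); f=240/np.tan(np.radians(m['vertical_fov']/2))
    v,u=np.mgrid[0:480,0:640]; 
    P=np.stack([(u-m['cx'])*d/f,(v-m['cy'])*d/f,d],-1); T=m['cam_to_world']
    return P@T[:3,:3].T+T[:3,3]
def pix(n,X):
    m=vision.camera_model(n); f=240/np.tan(np.radians(m['vertical_fov']/2)); T=m['cam_to_world']
    c=(np.atleast_2d(X)-T[:3,3])@T[:3,:3]; return c[:,:2]/c[:,2:]*f+[m['cx'],m['cy']]
def ray(n,uv,z):
    m=vision.camera_model(n); f=240/np.tan(np.radians(m['vertical_fov']/2)); T=m['cam_to_world']
    r=T[:3,:3]@np.array([(uv[0]-m['cx'])/f,(uv[1]-m['cy'])/f,1]); o=T[:3,3]; return o+r*(z-o[2])/r[2]
E
python3 - <<'E'
from h import *
for n in("top","side"):
    z=np.load(f"pics/{n}0.npz");p=z['p'].astype(int);W=cloud(n,z['d'])
    ok=z['d']>0
    r,g,b=p[...,0],p[...,1],p[...,2]
    print(n,'table z',np.median(W[...,2][ok&(abs(W[...,0]-.5)<.3)&(abs(W[...,1])<.3)&(abs(W[...,2])<.03)]))
    reg=(W[...,0]>.35)&(W[...,0]<.9)&(abs(W[...,1])<.65)&ok
    m=reg&(b>r+40)&(W[...,2]>.08)&(W[...,2]<.097)
    pts=W[m]; print('rail',len(pts),np.median(pts[:,2]),cv2.minAreaRect((pts[:,:2]*1000).astype(np.float32)))
    m=reg&(p.max(-1)<70)&(W[...,2]>.12)&(W[...,2]<.142)&(W[...,1]>.0)
    pts=W[m]; print('lid',len(pts),np.median(pts[:,2]),cv2.minAreaRect((pts[:,:2]*1000).astype(np.float32)))
    m=reg&(abs(r-b)<40)&(p.min(-1)>110)&(W[...,2]>.08)&(W[...,2]<.095)
    pts=W[m]
    for y in np.unique(np.round(pts[:,1]/.072)):
        q=pts[np.round(pts[:,1]/.072)==y]; 
        if len(q)>20: print('roll',len(q),q.min(0).round(4),q.max(0).round(4),q.mean(0).round(4))
E
python3 - <<'E'
import cv2
im=cv2.imread('pics/top0.png')
cv2.imwrite('pics/c1.png',cv2.resize(im[125:265,95:390],None,fx=2.7,fy=2.7,interpolation=cv2.INTER_CUBIC))
E
```

```text
top table z 0.0003240188205823058
rail 2227 0.08822880151165613 ((594.6196899414062, -191.9468231201172), (251.6356201171875, 335.6799011230469), 1.034676194190979)
lid 8690 0.13267251536518254 ((554.3229370117188, 270.39495849609375), (214.76071166992188, 298.0184020996094), 87.75118255615234)
roll 24 [ 0.4953 -0.3233  0.0818] [ 0.4965 -0.2546  0.0945] [ 0.4958 -0.2874  0.0879]
roll 534 [ 0.4948 -0.2513  0.0801] [ 0.687  -0.2132  0.0948] [ 0.6029 -0.227   0.0875]
roll 516 [ 0.4997 -0.1685  0.0801] [ 0.6857 -0.1414  0.095 ] [ 0.6025 -0.1551  0.0874]
roll 527 [ 0.4985 -0.0968  0.08  ] [ 0.6842 -0.0694  0.095 ] [ 0.6022 -0.0831  0.0875]
roll 104 [0.6626 0.0051 0.0801] [0.7187 0.0357 0.0939] [0.6881 0.0213 0.0833]
roll 81 [0.6628 0.0361 0.0801] [0.7191 0.0607 0.0931] [0.6907 0.0467 0.0836]
side table z 0.0004171698601345142
rail 959 0.08781462789364747 ((590.4600219726562, -190.7503204345703), (257.7576904296875, 341.4413757324219), 1.0306081771850586)
lid 2765 0.1323147267853797 ((550.2232666015625, 264.3287353515625), (215.7529754638672, 298.2856140136719), 87.82342529296875)
roll 245 [ 0.5151 -0.246   0.0801] [ 0.6617 -0.2141  0.0936] [ 0.5834 -0.2314  0.0866]
roll 294 [ 0.5024 -0.1733  0.0801] [ 0.7164 -0.1377  0.094 ] [ 0.6031 -0.1599  0.0869]
roll 290 [ 0.4608 -0.1023  0.08  ] [ 0.6924 -0.041   0.0945] [ 0.5972 -0.0878  0.0864]
roll 46 [ 0.4653 -0.0307  0.08  ] [0.7211 0.0346 0.0884] [0.6724 0.012  0.0826]
roll 28 [0.6544 0.0364 0.08  ] [0.7146 0.0574 0.0862] [0.6875 0.0445 0.0821]
```

View pics/c1.png

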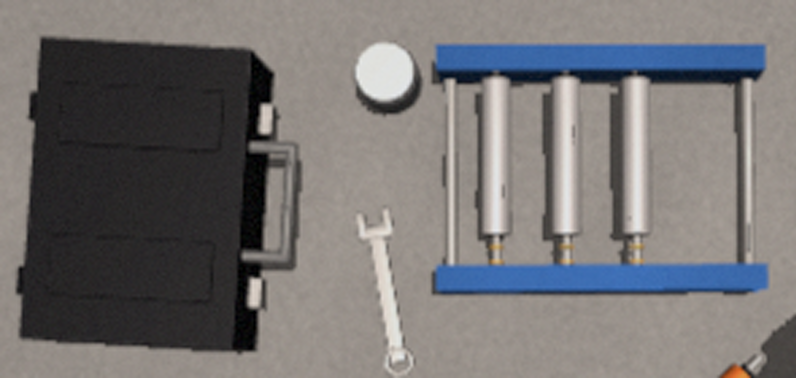

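The crop shows the shut case with its handle bar at about crop (292, 205), which is full-image (203, 201). Three rollers sit in the left three stations with their brass flanges at the lower rail.

```bash
cat >> h.py <<'E'
from scipy.spatial.transform import Rotation as Ro
def plan(pos,rpy=None,n=None,o=None):
    """tool-frame shift (cm) and rotvec to go from measured pose to pos,rpy"""
    s=ctrl.get_obs(); R=Ro.from_euler('xyz',s['orientation'],degrees=True)
    d=R.inv().apply(np.array(pos)-s['tool_pos'])*100
    print('at',s['tool_pos'].round(4),s['orientation'].round(2),'shift cm',d.round(2),'len',np.linalg.norm(d).round(2))
    if rpy is not None:
        q=R.inv()*Ro.from_euler('xyz',rpy,degrees=True); print('  rotvec',q.as_rotvec().round(4)); 
        print('  shift if turned first',(Ro.from_euler('xyz',rpy,degrees=True).inv().apply(np.array(pos)-s['tool_pos'])*100).round(2))
C=np.array([.5546,.2700]);CY=np.radians(-2.25)
def case(x,y,z=0):
    c,s=np.cos(CY),np.sin(CY); return np.array([C[0]+c*x-s*y,C[1]+s*x+c*y,z])
E
python3 - <<'E'
from h import *
print('handle by pixel',[ray('top',(203,v),.116) for v in(180,201,223)])
z=np.load('pics/top0.npz');W=cloud('top',z['d']);p=z['p'].astype(int)
m=(W[...,2]>.129)&(W[...,2]<.14)&(W[...,1]>0);q=(W[m][:,:2]*1000).astype(np.float32);print(cv2.minAreaRect(q))
m=(W[...,2]>.1)&(W[...,2]<.125)&(W[...,1]>.1)&(W[...,1]<.15);q=W[m];print(len(q),q.min(0),q.max(0),np.median(q,0))
print('model handle',case(0,-.147,.11))
plan([.548,.1235,.235],[180,0,-182.25])
E
```

```text
handle by pixel [array([0.60160776, 0.11974058, 0.116     ]), array([0.54467935, 0.11845286, 0.116     ]), array([0.48524814, 0.11710853, 0.116     ])]
((555.2163696289062, 269.1759033203125), (211.64576721191406, 300.1721496582031), 87.90472412109375)
266 [0.49006398 0.11471842 0.10310073] [0.61035327 0.14996034 0.12474123] [0.55023365 0.1243484  0.11471211]
model handle [0.54882881 0.12311333 0.11      ]
at [ 0.2463 -0.628   0.2337] [ 1.7992e+02 -1.0000e-02 -1.5859e+02] shift cm [-5.552e+01  5.895e+01 -5.000e-02] len 80.98
  rotvec [ 1.40e-03 -4.00e-04  4.13e-01]
  shift if turned first [-27.19  76.28  -0.13]
```

move_arm(
  moves=[5, 0, 0, 0, 0, 0, 0.138, 5, 0, 0, 0, 0, 0, 0.138, 5, 0, 0, 0, 0, 0, 0.137, 3, -1.6, 4.5, 0, 0, 0, 0, 3, -1.6, 4.5, 0, 0, 0, 0, 3, -1.6, 4.5, 0, 0, 0, 0, 3, -1.6, 4.5, 0, 0, 0, 0, 3, -1.6, 4.5, 0, 0, 0, 0],
)

```text
clock: 0.9
tool_pos: [0.3353, -0.4049, 0.2342]
orientation: [180.0, -0.0, 177.7]
force: [0.7, -0.8, 0.6]
opening: 0.0318
gripper_force: 0.0
```

move_arm(
  moves=[3, -1.6, 4.5, 0, 0, 0, 0, 3, -1.6, 4.5, 0, 0, 0, 0, 3, -1.6, 4.5, 0, 0, 0, 0, 3, -1.6, 4.5, 0, 0, 0, 0, 3, -1.6, 4.5, 0, 0, 0, 0, 3, -1.6, 4.5, 0, 0, 0, 0, 3, -1.6, 4.5, 0, 0, 0, 0, 3, -1.6, 4.5, 0, 0, 0, 0],
)

```text
clock: 1.7
tool_pos: [0.4773, -0.05, 0.2347]
orientation: [180.0, 0.0, 177.8]
force: [1.6, -0.6, -0.2]
opening: 0.0297
gripper_force: 0.0
```

move_arm(
  moves=[3, -1.6, 4.35, 0, 0, 0, 0, 3, -1.6, 4.35, 0, 0, 0, 0, 3, -1.6, 4.35, 0, 0, 0, 0, 3, -1.7, 4.35, 0, 0, 0, 0, 3, 0, 0, 3.5, 0, 0, 0, 3, 0, 0, 3.5, 0, 0, 0, 3, 0, 0, 3.5, 0, 0, 0, 3, 0, 0, 3.0, 0, 0, 0],
)

```text
clock: 2.5
tool_pos: [0.5482, 0.1192, 0.0975]
orientation: [-180.0, -0.1, 177.8]
force: [0.3, 1.0, -0.2]
opening: 0.0301
gripper_force: 0.0
```

move_arm(
  moves=[3, 0, 0, 0, 0, 0, 0, 0.5, 0, 0, 0, 0, 0, 0, 0.5, 0, 0, 0, 0, 0, 0, 0.5, 0, 0, 0, 0, 0, 0, 0.5, 0, 0, 0, 0, 0, 0],
)

```text
clock: 3.0
tool_pos: [0.5502, 0.1252, 0.1012]
orientation: [179.5, 0.3, 177.8]
force: [-7.4, 25.7, -6.8]
opening: 0.0111
gripper_force: 30.0
```

Run:
```python
from h import *
s=ctrl.get_obs();print(s['clock'],s['tool_pos'],s['force'],s['opening'],s['gripper_force'])
p,d=vision.snapshot('side');cv2.imwrite('pics/s1.png',cv2.resize(p[120:260,180:380,::-1],None,fx=3,fy=3))
```

```text
3.0 [0.55024796 0.12516236 0.10122952] [-7.38556366 25.67792214 -6.76067911] 0.011126178261548785 29.994283318519592
```

View pics/s1.png

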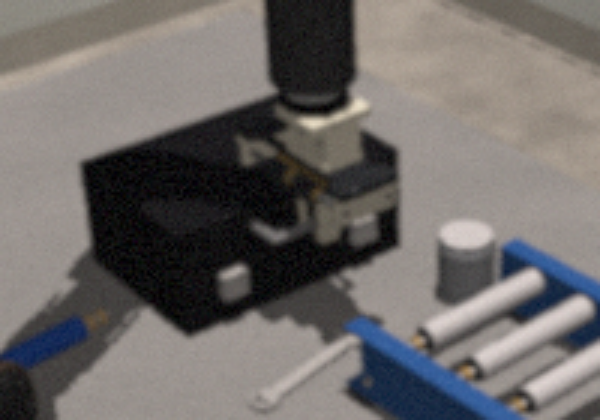

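```bash
python3 -c "
import numpy as np
f=np.arctan2(40,252)+.12*np.arange(17);P=np.stack([-25.52*np.cos(f),-25.52*np.sin(f)],1);print(np.diff(P,axis=0).round(2).tolist())"
```

```text
[[0.66, -2.99], [1.01, -2.89], [1.35, -2.75], [1.67, -2.56], [1.97, -2.35], [2.23, -2.09], [2.47, -1.81], [2.67, -1.5], [2.83, -1.17], [2.95, -0.83], [3.02, -0.47], [3.06, -0.1], [3.05, 0.26], [3.0, 0.63], [2.9, 0.98], [2.76, 1.32]]
```

move_arm(
  moves=[0.5, 0, 0.45, 0, 0, 0, 0, 0.5, 0, 0.66, -2.99, 0, 0, 0, 0.5, 0, 1.01, -2.89, 0, 0, 0, 0.5, 0, 1.35, -2.75, 0, 0, 0, 0.5, 0, 1.67, -2.56, 0, 0, 0],
)

```text
clock: 3.55
tool_pos: [0.552, 0.1733, 0.2141]
orientation: [179.7, 0.2, 177.7]
force: [5.8, 12.4, -14.9]
opening: 0.0113
gripper_force: 30.0
```

move_arm(
  moves=[0.5, 0, 1.97, -2.35, 0, 0, 0, 0.5, 0, 2.23, -2.09, 0, 0, 0, 0.5, 0, 2.47, -1.81, 0, 0, 0, 0.5, 0, 2.67, -1.5, 0, 0, 0, 0.5, 0, 2.83, -1.17, 0, 0, 0, 0.5, 0, 2.95, -0.83, 0, 0, 0],
)

```text
clock: 4.15
tool_pos: [0.5579, 0.3218, 0.3131]
orientation: [179.9, 0.3, 177.7]
force: [5.4, -1.3, -1.9]
opening: 0.0114
gripper_force: 30.0
```

move_arm(
  moves=[0.5, 0, 3.02, -0.47, 0, 0, 0, 0.5, 0, 3.06, -0.1, 0, 0, 0, 0.5, 0, 3.05, 0.26, 0, 0, 0, 0.5, 0, 3.0, 0.63, 0, 0, 0, 0.5, 0, 2.9, 0.98, 0, 0, 0, 0.5, 0, 0, 0, 0, 0, 0],
)

```text
clock: 4.75
tool_pos: [0.5642, 0.4762, 0.2981]
orientation: [179.7, 0.3, 177.9]
force: [3.3, 2.8, 3.0]
opening: 0.0111
gripper_force: 30.0
```

move_arm(
  moves=[0.5, 0, 2.76, 1.32, 0, 0, 0, 2.5, 0, 0, 0, 0, 0, 0, 2.5, 0, 0, -0.5, 0, 0, 0, 2.5, 0, 0, -3, 0, 0, 0, 3, 0, 0, -4, 0, 0, 0, 4, 0, -4, -2, 0, 0, 0, 4, 0, -5, 0, 0, 0, 0, 4, 0, -5, 0, 0, 0, 0],
)

```text
clock: 5.55
tool_pos: [0.5582, 0.3576, 0.3804]
orientation: [179.9, 0.1, 177.8]
force: [0.9, 0.0, -0.4]
opening: 0.0398
gripper_force: 0.0
```

move_arm(
  moves=[4, 0, -5, 0, 0, 0, 0, 4, 0, -5, 0, 0, 0, 0, 4, 0, -5, 0, 0, 0, 0, 4, 0, -5, 0, 0, 0, 0, 4, 0, -5, 0, 0, 0, 0, 4, 0, -5, 0, 0, 0, 0, 4, 0, -3, 0, 0, 0, 0],
)

```text
clock: 6.25
tool_pos: [0.5442, 0.0261, 0.3804]
orientation: [180.0, 0.2, 177.6]
force: [-0.5, -0.4, -0.3]
opening: 0.0399
gripper_force: 0.0
```

Run:
```python
from h import *
for n in("top","side"):
    p,d=vision.snapshot(n); np.savez(f"pics/{n}1.npz",p=p,d=d)
    if n=="top": a=cv2.resize(p[110:280,40:240,::-1],None,fx=3.2,fy=3.2,interpolation=cv2.INTER_CUBIC)
    else: b=cv2.resize(p[100:260,160:360,::-1],None,fx=3.2,fy=3.2,interpolation=cv2.INTER_CUBIC)
cv2.imwrite('pics/t1.png',a);cv2.imwrite('pics/s2.png',b)
```

```text
(no output)
```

View pics/t1.png

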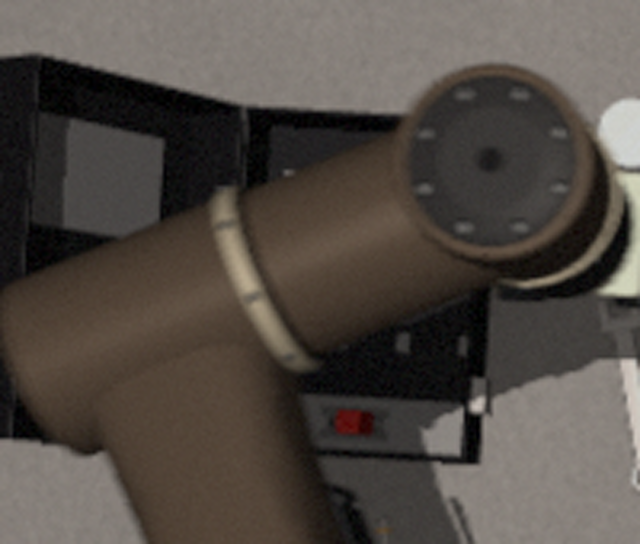

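View pics/s2.png

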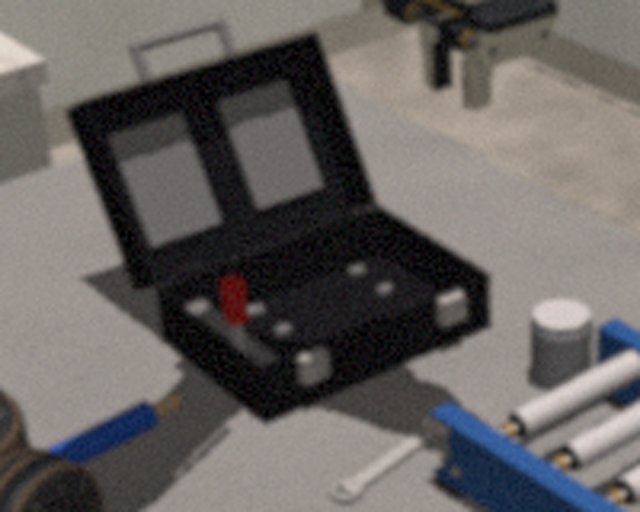

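The lid is open on its stop. The red key handle shows at crop (353, 422) in the top view and at (233, 300) in the side view.

Run:
```python
from h import *
for n in("top","side"):
    z=np.load(f"pics/{n}1.npz");p=z['p'].astype(int);W=cloud(n,z['d'])
    m=(p[...,0]>90)&(p[...,0]>2.2*p[...,1])&(p[...,0]>2.2*p[...,2])&(W[...,1]>.15)&(W[...,1]<.4)&(W[...,0]<.6)
    q=W[m];v,u=np.nonzero(m);print(n,len(q),u.min(),u.max(),v.min(),v.max(),u.mean(),v.mean(),q.min(0).round(4),q.max(0).round(4))
    t=q[q[:,2]>.117];print(' top face',len(t),t.mean(0) if len(t) else 0,t.min(0),t.max(0))
    reg=(W[...,2]>.066)&(W[...,2]<.074)&(W[...,1]>.1)&(W[...,1]<.45)&(W[...,0]>.35)&(W[...,0]<.75)&(p.max(-1)<75)
    q=W[reg];print(' rim',len(q),np.percentile(q,[1,99],axis=0).round(4).tolist())
    b=(W[...,2]>.03)&(W[...,2]<.043)&(W[...,1]>.14)&(W[...,1]<.4)&(W[...,0]>.38)&(W[...,0]<.48)
    q=W[b];print(' block',len(q),cv2.minAreaRect((q[:,:2]*1000).astype(np.float32)))
s=ctrl.get_obs();print(pix('side',s['tool_pos']),pix('side',s['tool_pos']-[0,0,.008]))
```

```text
Traceback (most recent call last):
ValueError: zero-size array to reduction operation minimum which has no identity
```

Run:
```python
from h import *
for n in("top","side"):
    z=np.load(f"pics/{n}1.npz");p=z['p'].astype(int);W=cloud(n,z['d'])
    if n=='top': print(p[240:244,149:152].tolist(),W[242,150])
    m=(p[...,0]>1.8*p[...,1])&(p[...,0]>1.8*p[...,2])&(p[...,0]>60)
    roi=np.zeros_like(m); 
    if n=='top': roi[230:255,135:165]=1
    else: roi[180:210,220:250]=1
    m&=roi
    q=W[m];v,u=np.nonzero(m);print(n,len(q),u.min(),u.max(),v.min(),v.max(),u.mean(),v.mean(),q.min(0).round(4),q.max(0).round(4))
    t=q[q[:,2]>.117];print(' top face',len(t),t.mean(0) if len(t) else 0)
    if n=='top': print(ray('top',(u.mean(),v.mean()),.121))
    b=(W[...,2]>.03)&(W[...,2]<.043)&(W[...,1]>.14)&(W[...,1]<.4)&(W[...,0]>.38)&(W[...,0]<.48)
    q=W[b];print(' block',len(q),cv2.minAreaRect((q[:,:2]*1000).astype(np.float32)) if len(q) else 0)
s=ctrl.get_obs();print(pix('side',s['tool_pos']),pix('side',s['tool_pos']-[0,0,.008]))
```

```text
[[[86, 18, 18], [86, 21, 20], [85, 19, 17]], [[87, 16, 18], [87, 23, 18], [83, 19, 13]], [[87, 16, 9], [87, 17, 15], [82, 13, 11]], [[83, 6, 5], [87, 15, 11], [84, 18, 15]]] [0.43194634 0.25684392 0.11930437]
top 58 145 152 238 245 148.3793103448276 241.36206896551724 [ 0.391  -0.1363  0.0401] [0.4427 0.2867 1.7657]
 top face 40 [0.43419249 0.24967017 0.16170662]
[0.43354772 0.26079595 0.121     ]
 block 575 ((436.5525207519531, 232.62350463867188), (64.804931640625, 161.0898895263672), 7.306754112243652)
side 109 229 237 186 201 232.71559633027522 193.21100917431193 [-0.3804 -1.1     0.0188] [0.4958 0.373  1.0317]
 top face 25 [0.39973035 0.2038966  0.15663079]
 block 308 ((437.92437744140625, 266.8936462402344), (227.1499786376953, 81.06021118164062), 89.84355163574219)
[[301.65393823 126.99826814]] [[301.72001855 129.57551001]]
```

Run:
```python
from h import *
for n in("top","side"):
    z=np.load(f"pics/{n}1.npz");p=z['p'].astype(int);W=cloud(n,z['d'])
    m=(p[...,0]>1.8*p[...,1])&(p[...,0]>1.8*p[...,2])&(p[...,0]>50)
    roi=np.zeros_like(m)
    if n=='top': roi[230:255,135:165]=1
    else: roi[180:210,220:250]=1
    m&=roi; v,u=np.nonzero(m)
    for lo,hi in((.115,.13),(.07,.115)):
        k=(W[...,2]>lo)&(W[...,2]<hi)&m; q=W[k]; print(n,lo,len(q),q.mean(0).round(4),q.min(0).round(4),q.max(0).round(4))
    if n=='top':
        print('cols',np.bincount(u,minlength=155)[142:155])
        big=cv2.resize(p[228:258,130:185].astype(np.uint8),None,fx=14,fy=14,interpolation=cv2.INTER_CUBIC); big=np.clip(big.astype(float)*2,0,255)
        cv2.imwrite('pics/k.png',big[:,:,::-1])
    else:
        # predicted silhouettes: list rows of mask
        for r in range(v.min(),v.max()+1,2): print(r,u[v==r].min(),u[v==r].max(),end='; ')
```

```text
top 0.115 51 [0.4346 0.2602 0.1199] [0.4264 0.25   0.1153] [0.4427 0.2709 0.1262]
top 0.07 3 [0.4329 0.2695 0.1112] [0.4293 0.2662 0.1092] [0.4347 0.2727 0.1141]
cols [0 0 0 7 8 8 8 8 8 8 7 0 0]
side 0.115 28 [0.4322 0.258  0.1197] [0.4224 0.2462 0.1153] [0.4442 0.2737 0.1253]
side 0.07 78 [0.4297 0.2555 0.0951] [0.4187 0.246  0.071 ] [0.4445 0.273  0.1134]
185 233 233; 187 229 235; 189 228 236; 191 228 236; 193 229 236; 195 229 236; 197 229 236; 199 230 237; 201 233 233; [ WARN:0@0.160] global loadsave.cpp:1063 imwrite_ Unsupported depth image for selected encoder is fallbacked to CV_8U.
```

View pics/k.png

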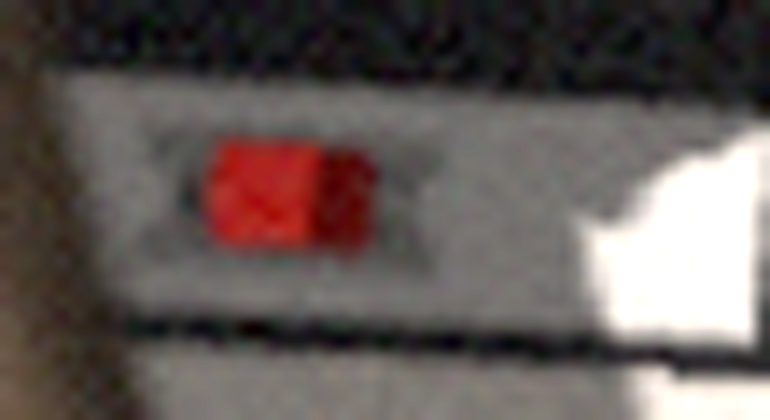

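The enlarged crop shows the key's red top face centred at (264, 194), which is world (0.434, 0.261), with its flared slot along case y. I'll turn the tool so it closes along the key's x.

move_arm(
  moves=[4, 0, 0, 0, 0, 0, -0.143, 4, 0, 0, 0, 0, 0, -0.143, 4, 0, 0, 0, 0, 0, -0.143, 4, 0, 0, 0, 0, 0, -0.143, 4, 0, 0, 0, 0, 0, -0.143, 4, 0, 0, 0, 0, 0, -0.143, 4, 0, 0, 0, 0, 0, -0.143, 4, 0, 0, 0, 0, 0, -0.143],
)

```text
clock: 7.15
tool_pos: [0.5451, 0.0299, 0.3793]
orientation: [-179.9, 0.1, -116.4]
force: [-0.1, -0.1, -0.5]
opening: 0.0398
gripper_force: 0.0
```

move_arm(
  moves=[4, 0, 0, 0, 0, 0, -0.143, 4, 0, 0, 0, 0, 0, -0.143, 3.5, 0, 0, 0, 0, 0, -0.143, 3.5, 0, 0, 0, 0, 0, 0],
)

```text
clock: 7.55
tool_pos: [0.5452, 0.0299, 0.3792]
orientation: [-179.9, 0.0, -92.0]
force: [-0.7, 0.2, 0.2]
opening: 0.0358
gripper_force: 0.0
```

Run:
```python
from h import *
plan([.434,.261,.22],[180,0,-92.25])
```

```text
at [0.5452 0.0299 0.3792] [-1.7991e+02  3.0000e-02 -9.2000e+01] shift cm [-22.7   11.94  15.91] len 30.18
  rotvec [-0.0015  0.0005  0.0044]
  shift if turned first [-22.66  12.02  15.92]
```

move_arm(
  moves=[3.6, -3.24, 1.72, 2.27, 0, 0, 0.004, 3.6, -3.24, 1.72, 2.27, 0, 0, 0, 3.6, -3.24, 1.72, 2.27, 0, 0, 0, 3.6, -3.24, 1.72, 2.27, 0, 0, 0, 3.6, -3.24, 1.72, 2.27, 0, 0, 0, 3.6, -3.24, 1.72, 2.27, 0, 0, 0, 3.6, -3.24, 1.72, 2.27, 0, 0, 0, 3.6, 0, 0, 0, 0, 0, 0],
)

```text
clock: 8.35
tool_pos: [0.4318, 0.2633, 0.2167]
orientation: [179.8, -0.1, -92.5]
force: [0.9, -1.5, -1.1]
opening: 0.0361
gripper_force: 0.0
```

Run:
```python
from h import *
plan([.434,.261,.082],[180,0,-92.25])
p,d=vision.snapshot('side');a=cv2.resize(p[110:250,170:330,::-1],None,fx=4,fy=4,interpolation=cv2.INTER_CUBIC)
s=ctrl.get_obs();print((pix('side',s['tool_pos']-[0,0,.008])-[170,110])*4)
cv2.imwrite('pics/s3.png',a)
```

```text
at [0.4318 0.2633 0.2167] [ 1.7985e+02 -1.2000e-01 -9.2450e+01] shift cm [ 0.19 -0.26 13.47] len 13.48
  rotvec [ 0.0026 -0.002  -0.0036]
  shift if turned first [ 0.22 -0.23 13.47]
[[236.23412021 212.22685904]]
```

View pics/s3.png

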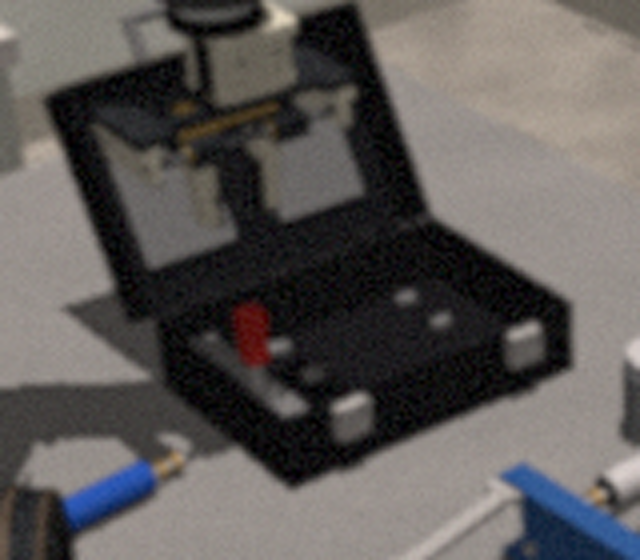

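The finger tips at (208, 222) and (268, 208) straddle the predicted (236, 212), so the side camera agrees with the arm. The key's top is at about (250, 307).

move_arm(
  moves=[3.6, 0.2, -0.2, 3.4, 0, 0, 0, 3.6, 0, 0, 3.4, 0, 0, 0, 3.6, 0, 0, 3.4, 0, 0, 0, 3.6, 0, 0, 3.2, 0, 0, 0, 1, 0, 0, 0, 0, 0, 0, 1, 0, 0, 0, 0, 0, 0, 1, 0, 0, 0, 0, 0, 0, 1, 0, 0, 0, 0, 0, 0],
)

```text
clock: 9.2
tool_pos: [0.4355, 0.2594, 0.0864]
orientation: [179.9, 0.1, -92.5]
force: [-8.1, 1.8, -0.7]
opening: 0.0205
gripper_force: 29.7
```

move_arm(
  moves=[1, 0, 0.2, 0, 0, 0, 0, 1, 0, 0, 0, 0, 0, 0, 1, 0, 0, 0, 0, 0, 0],
)

```text
clock: 9.5
tool_pos: [0.4342, 0.2597, 0.0864]
orientation: [-180.0, 0.1, -92.4]
force: [-5.8, 0.3, 4.2]
opening: 0.0198
gripper_force: 30.0
```

Run:
```python
from h import *
for i in range(1):
    s=ctrl.get_obs();print(s['tool_pos'],s['orientation'],s['force'],s['moment'],s['opening'])
print('side ray key top',ray('side',(232.5,186.6),.121))
```

```text
[0.43419479 0.25974252 0.08641576] [-1.79973503e+02  7.93448153e-02 -9.23748916e+01] [-5.75988965  0.3243669   4.21210846] [0.28366586 2.77695215 0.05495985] 0.019832729045403983
side ray key top [0.43651348 0.26365684 0.121     ]
```

move_arm(
  moves=[1, 0, 0.1, -2, 0, 0, 0, 1, 0, 0, -3, 0, 0, 0, 1, 0, 0, -4, 0, 0, 0, 1, 0, 0, -4, 0, 0, 0, 1, 0, 0, 0, 0, 0, 0, 1, 0, 0, 0, 0, 0, 0],
)

```text
clock: 10.1
tool_pos: [0.4341, 0.2601, 0.2172]
orientation: [-179.8, 0.2, -92.4]
force: [0.0, 0.4, -0.8]
opening: 0.02
gripper_force: 30.0
```

```bash
cat >> h.py <<'E'
O=np.array([.5946,-.1919]);OY=np.radians(1.03)
def conv(x,y,z=0):
    c,s=np.cos(OY),np.sin(OY); return np.array([O[0]+c*x-s*y,O[1]+s*x+c*y,z])
E
python3 - <<'E'
from h import *
s=ctrl.get_obs();print(s['force'],s['moment'],s['opening'])
plan(conv(-.089,-.085,.2114),[180,0,-88.97])
p,d=vision.snapshot('side');a=cv2.resize(p[110:250,170:330,::-1],None,fx=4,fy=4,interpolation=cv2.INTER_CUBIC)
cv2.imwrite('pics/s4.png',a)
E
```

```text
[ 0.04044829  0.38018072 -0.7781597 ] [-0.09181363  0.18342548 -0.03407703] 0.01999461606076412
at [0.4341 0.2601 0.2172] [-179.82    0.23  -92.37] shift cm [53.51 -9.53  0.39] len 54.35
  rotvec [-0.0032  0.0039 -0.0594]
  shift if turned first [53.98 -6.33  0.58]
```

View pics/s4.png

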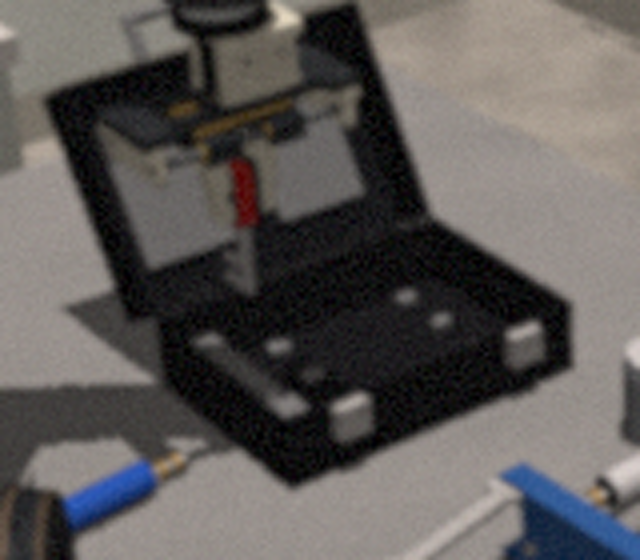

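The key is out of its slot and upright, with its prongs at (235, 250–280) pointing to +y. Now I'll carry it to the conveyor.

move_arm(
  moves=[1, 0, 0, 0, 0, 0, -0.059, 1, 4.9, -0.575, 0, 0, 0, 0, 1, 4.9, -0.575, 0, 0, 0, 0, 1, 4.9, -0.575, 0, 0, 0, 0, 1, 4.9, -0.575, 0, 0, 0, 0, 1, 4.9, -0.575, 0, 0, 0, 0, 1, 4.9, -0.575, 0, 0, 0, 0, 1, 4.9, -0.575, 0, 0, 0, 0],
)

```text
clock: 10.95
tool_pos: [0.4791, -0.0849, 0.2142]
orientation: [179.9, -0.0, -89.0]
force: [1.8, 0.9, -2.0]
opening: 0.02
gripper_force: 30.0
```

move_arm(
  moves=[1, 4.9, -0.575, 0, 0, 0, 0, 1, 4.9, -0.575, 0, 0, 0, 0, 1, 4.9, -0.575, 0, 0, 0, 0, 1, 4.9, -0.575, 0, 0, 0, 0, 1, 0, 0, 0, 0, 0, 0, 1, 0, 0, 0, 0, 0, 0],
)

```text
clock: 11.55
tool_pos: [0.5052, -0.2796, 0.213]
orientation: [179.8, 0.0, -89.2]
force: [-0.4, 0.7, -1.4]
opening: 0.02
gripper_force: 30.0
```

Run:
```python
from h import *
plan(conv(-.089,-.085,.1434),[180,0,-88.97])
p,d=vision.snapshot('side');np.savez('pics/side5.npz',p=p,d=d)
a=cv2.resize(p[180:340,290:490,::-1],None,fx=4,fy=4,interpolation=cv2.INTER_CUBIC)
cv2.imwrite('pics/s5.png',a[:600])
```

```text
at [ 0.5052 -0.2796  0.213 ] [ 1.7982e+02  4.0000e-02 -8.9160e+01] shift cm [-0.11 -0.22  6.96] len 6.96
  rotvec [ 0.0031  0.0008 -0.0033]
  shift if turned first [-0.11 -0.2   6.96]
```

View pics/s5.png

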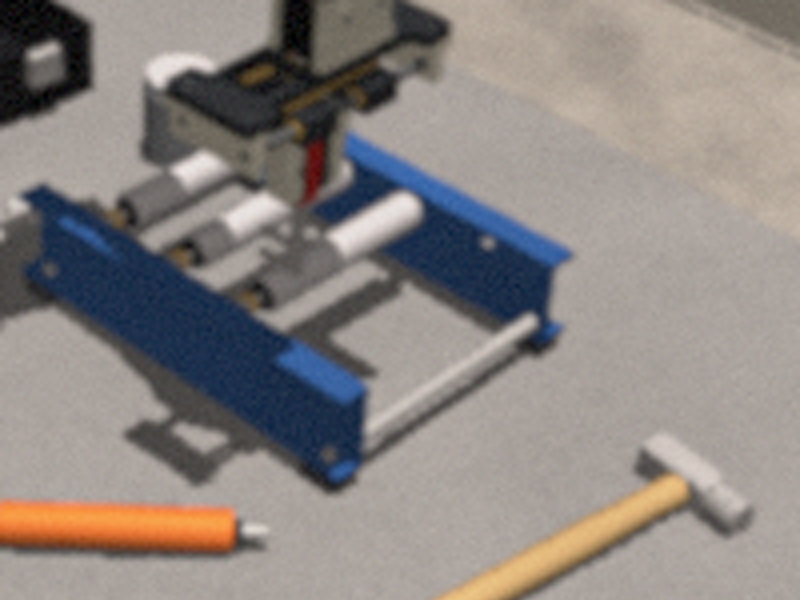

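All three rollers are still seated. The key hangs above the free space next to the third roller, with its fork at about (285, 245). I'll go down, then feel for the rail.

move_arm(
  moves=[1, -0.1, -0.2, 2.5, 0, 0, 0, 1, 0, 0, 2.5, 0, 0, 0, 1, 0, 0, 1.9, 0, 0, 0, 1, 0, 0, 0, 0, 0, 0, 1, 0, 0, 0, 0, 0, 0],
)

```text
clock: 12.1
tool_pos: [0.5084, -0.2764, 0.1463]
orientation: [180.0, -0.0, -88.9]
force: [0.7, 0.9, 0.2]
opening: 0.0198
gripper_force: 30.0
```

move_arm(
  moves=[1, 0, 0.2, 0, 0, 0, 0, 1, 0, 0.2, 0, 0, 0, 0, 1, 0, 0, 0, 0, 0, 0, 1, 0, 0, 0, 0, 0, 0],
)

```text
clock: 12.5
tool_pos: [0.5043, -0.2774, 0.1465]
orientation: [-179.9, -0.0, -89.0]
force: [0.4, 0.4, -1.3]
opening: 0.0198
gripper_force: 30.0
```

move_arm(
  moves=[1, 0, 0.2, 0, 0, 0, 0, 1, 0, 0, 0, 0, 0, 0, 1, 0, 0, 0, 0, 0, 0],
)

```text
clock: 12.8
tool_pos: [0.5021, -0.2775, 0.1459]
orientation: [180.0, -0.0, -89.0]
force: [-1.2, 0.0, -1.7]
opening: 0.0201
gripper_force: 30.0
```

move_arm(
  moves=[1, 0, 0.2, 0, 0, 0, 0, 1, 0, 0, 0, 0, 0, 0, 1, 0, 0, 0, 0, 0, 0],
)

```text
clock: 13.1
tool_pos: [0.5001, -0.2775, 0.1459]
orientation: [180.0, 0.0, -89.0]
force: [0.1, 0.8, -0.9]
opening: 0.02
gripper_force: 30.0
```

move_arm(
  moves=[1, 0, 0, 0.25, 0, 0, 0, 1, 0, 0.15, 0, 0, 0, 0, 1, 0, 0, 0, 0, 0, 0, 1, 0, 0, 0, 0, 0, 0],
)

```text
clock: 13.5
tool_pos: [0.4987, -0.2775, 0.1434]
orientation: [180.0, -0.0, -89.0]
force: [-0.4, 0.3, -1.0]
opening: 0.02
gripper_force: 30.0
```

move_arm(
  moves=[1, 0, 0.15, 0, 0, 0, 0, 1, 0, 0, 0, 0, 0, 0, 1, 0, 0, 0, 0, 0, 0],
)

```text
clock: 13.8
tool_pos: [0.4973, -0.2775, 0.1434]
orientation: [-180.0, -0.0, -89.0]
force: [1.0, 0.3, -1.4]
opening: 0.0195
gripper_force: 30.0
```

move_arm(
  moves=[1, 0, 0.15, 0, 0, 0, 0, 1, 0, 0, 0, 0, 0, 0, 1, 0, 0, 0, 0, 0, 0],
)

```text
clock: 14.1
tool_pos: [0.4967, -0.2776, 0.1437]
orientation: [-179.9, -0.0, -89.0]
force: [5.6, -0.3, -2.4]
opening: 0.02
gripper_force: 30.0
```

move_arm(
  moves=[1, 0, -0.85, 0, 0, 0, 0, 1, 0, 0, 0, 0, 0, 0, 1, -1.0, 0, 0, 0, 0, 0, 1, -0.5, 0, 0, 0, 0, 0, 1, 0, 0, 0, 0, 0, 0, 1, 0, 0, 0, 0, 0, 0],
)

```text
clock: 14.7
tool_pos: [0.5038, -0.2621, 0.1434]
orientation: [180.0, -0.0, -88.9]
force: [-0.2, 0.7, -0.6]
opening: 0.02
gripper_force: 30.0
```

move_arm(
  moves=[1, -0.6, 0, 0, 0, 0, 0, 1, -0.5, 0, 0, 0, 0, 0, 1, 0, 0, 0, 0, 0, 0, 1, 0, 0, 0, 0, 0, 0],
)

```text
clock: 15.1
tool_pos: [0.5038, -0.2512, 0.1434]
orientation: [-180.0, -0.0, -88.9]
force: [-0.8, 0.3, -1.3]
opening: 0.0198
gripper_force: 30.0
```

```bash
sed -i 's/^O=.*;OY/O=np.array([.5917,-.1915]);OY/' h.py
python3 - <<'E'
from h import *
plan(conv(-.089,-.057,.1434),[180,0,-88.97])
p,d=vision.snapshot('side');np.savez('pics/side5.npz',p=p,d=d)
a=cv2.resize(p[215:275,320:400,::-1],None,fx=9,fy=9,interpolation=cv2.INTER_CUBIC)
cv2.imwrite('pics/s6.png',a)
E
```

```text
at [ 0.5038 -0.2512  0.1434] [-179.99   -0.    -88.94] shift cm [-0.11  0.    0.  ] len 0.11
  rotvec [-0.0001 -0.      0.0005]
  shift if turned first [-0.11  0.    0.  ]
```

View pics/s6.png

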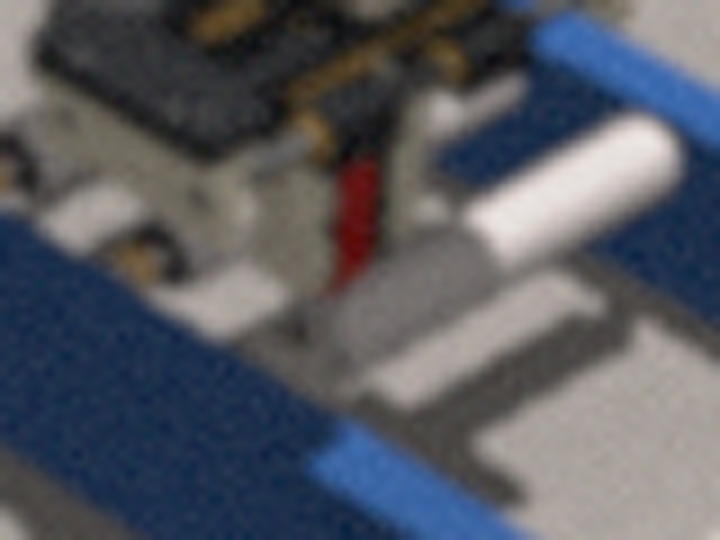

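move_arm(
  moves=[1, 0, 0, -0.3, 0, 0, 0, 1, 0, 0, 0, 0, 0, 0, 1, 0, -0.3, 0, 0, 0, 0, 1, 0, 0, 0, 0, 0, 0, 1, 0, 0, 0, 0, 0, 0],
)

```text
clock: 15.65
tool_pos: [0.5069, -0.2514, 0.1463]
orientation: [-180.0, -0.0, -89.0]
force: [0.1, -0.8, -1.6]
opening: 0.0199
gripper_force: 30.0
```

move_arm(
  moves=[1, 0, -0.3, 0, 0, 0, 0, 1, 0, 0, 0, 0, 0, 0, 1, 0, 0, 0, 0, 0, 0],
)

```text
clock: 15.95
tool_pos: [0.5093, -0.2513, 0.1462]
orientation: [179.9, 0.0, -89.0]
force: [-1.9, -0.5, -0.1]
opening: 0.0202
gripper_force: 30.0
```

move_arm(
  moves=[1, 0, -0.3, 0, 0, 0, 0, 1, 0, -0.2, 0, 0, 0, 0, 1, 0, 0, 0, 0, 0, 0, 1, 0, 0, 0, 0, 0, 0],
)

```text
clock: 16.35
tool_pos: [0.5142, -0.2511, 0.1459]
orientation: [179.9, 0.0, -89.0]
force: [-3.8, -0.2, -0.9]
opening: 0.02
gripper_force: 30.0
```

move_arm(
  moves=[1, 0, -0.15, 0, 0, 0, 0, 1, 0, 0, 0, 0, 0, 0, 1, 0, 0, -0.4, 0, 0, 0, 1, 0, 0, 0, 0, 0, 0, 1, 0, 0, 0, 0, 0, 0],
)

```text
clock: 16.85
tool_pos: [0.5159, -0.2511, 0.1505]
orientation: [180.0, 0.0, -89.0]
force: [-5.3, 0.0, -2.5]
opening: 0.02
gripper_force: 30.0
```

move_arm(
  moves=[1, 0, 0, -0.4, 0, 0, 0, 1, 0, 0, 0, 0, 0, 0, 1, 0, 0, 0, 0, 0, 0],
)

```text
clock: 17.15
tool_pos: [0.516, -0.2511, 0.1545]
orientation: [180.0, 0.0, -89.0]
force: [-4.0, -0.1, -2.1]
opening: 0.0199
gripper_force: 30.0
```

move_arm(
  moves=[1, 0, 0, -0.4, 0, 0, 0, 1, 0, 0, -0.4, 0, 0, 0, 1, 0, 0, 0, 0, 0, 0, 1, 0, 0, 0, 0, 0, 0],
)

```text
clock: 17.55
tool_pos: [0.516, -0.2512, 0.1626]
orientation: [180.0, 0.0, -89.0]
force: [-5.8, -0.7, -2.2]
opening: 0.0201
gripper_force: 30.0
```

move_arm(
  moves=[1, 0, 0, -0.4, 0, 0, 0, 1, 0, 0, -0.1, 0, 0, 0, 1, 0, 0, 0, 0, 0, 0, 1, 0, 0.5, 0, 0, 0, 0, 1, 0, 0.5, 0, 0, 0, 0, 1, 0, 0.2, 0, 0, 0, 0, 1, 0, 0, 0, 0, 0, 0, 1, 0, 0, 0, 0, 0, 0],
)

```text
clock: 18.35
tool_pos: [0.5051, -0.2515, 0.1679]
orientation: [-179.9, -0.0, -89.0]
force: [1.5, 0.0, -2.9]
opening: 0.0197
gripper_force: 30.0
```

move_arm(
  moves=[1, 0, 0, 0.3, 0, 0, 0, 1, 0, 0, 0, 0, 0, 0, 1, 0, 0, 0, 0, 0, 0],
)

```text
clock: 18.65
tool_pos: [0.5044, -0.2514, 0.1642]
orientation: [180.0, 0.0, -89.0]
force: [0.7, -0.2, -2.4]
opening: 0.0197
gripper_force: 30.0
```

move_arm(
  moves=[1, 0, 0, 0.4, 0, 0, 0, 1, 0, 0, 0, 0, 0, 0, 1, 0, 0, 0, 0, 0, 0],
)

```text
clock: 18.95
tool_pos: [0.5041, -0.2514, 0.1603]
orientation: [180.0, -0.0, -89.0]
force: [0.4, 0.6, -1.6]
opening: 0.0201
gripper_force: 30.0
```

Run:
```python
from h import *
s=ctrl.get_obs(); print(s['tool_pos'],s['force'],s['moment'])
p,d=vision.snapshot('side');np.savez('pics/side7.npz',p=p,d=d)
p,d=vision.snapshot('side')
a=cv2.resize(p[205:265,320:400,::-1],None,fx=9,fy=9,interpolation=cv2.INTER_CUBIC)
cv2.imwrite('pics/s7.png',a)
# tube profile: bright points of roller 3 (y about -.23)
W=cloud('side',d)
m=(W[...,2]>.06)&(W[...,2]<.125)&(abs(W[...,1]+.229)<.025)&(W[...,0]>.5)&(W[...,0]<.68)
q=W[m]
for x in np.arange(.53,.67,.02):
    k=q[abs(q[:,0]-x)<.01]; print(x.round(2),len(k),k[:,2].max().round(4) if len(k) else 0)
```

```text
[ 0.50412775 -0.25139733  0.16025635] [ 0.36065261  0.5574599  -1.62984162] [ 0.00653062  0.09639698 -0.00295902]
0.53 41 0.1057
0.55 51 0.1066
0.57 51 0.103
0.59 57 0.1011
0.61 51 0.0997
0.63 44 0.0983
0.65 52 0.0964
0.67 41 0.0926
```

move_arm(
  moves=[1, 1.0, 0, 0, 0, 0, 0, 1, 2.0, 0, 0, 0, 0, 0, 1, 0, 0, -3.5, 0, 0, 0, 1, -4, 0, 0, 0, 0, 0, 1, -3.8, 0, 0, 0, 0, 0, 1, 0, 0, 0, 0, 0, 0, 1, 0, 0, 0, 0, 0, 0],
)

```text
clock: 19.75
tool_pos: [0.5037, -0.2032, 0.1958]
orientation: [-180.0, -0.0, -88.9]
force: [-0.1, -0.3, -1.2]
opening: 0.0198
gripper_force: 30.0
```

Run:
```python
from h import *
plan(conv(-.089,-.010,.1434),[180,0,-88.97])
p,d=vision.snapshot('side');np.savez('pics/side8.npz',p=p,d=d)
W=cloud('side',d)
for y0 in(-.036,.036,.108):
    c=conv(0,y0); r=[]
    for x in np.arange(.53,.68,.02):
        m=(W[...,2]>.07)&(W[...,2]<.125)&(abs(W[...,1]-c[1]-.018*(x-c[0]))<.022)&(abs(W[...,0]-x)<.01); k=W[m]
        r.append((len(k),k[:,2].max().round(4) if len(k) else 0, np.round(np.median(k[:,1])-c[1],3) if len(k) else 0))
    print(y0,r)
```

```text
at [ 0.5037 -0.2032  0.1958] [-1.7996e+02 -2.0000e-02 -8.8870e+01] shift cm [-0.01  0.08  5.24] len 5.24
  rotvec [-0.0008 -0.0003  0.0018]
  shift if turned first [-0.01  0.08  5.24]
-0.036 [(77, np.float64(0.1068), np.float64(-0.007)), (54, np.float64(0.1049), np.float64(-0.011)), (50, np.float64(0.1031), np.float64(-0.011)), (58, np.float64(0.1006), np.float64(-0.009)), (49, np.float64(0.1001), np.float64(-0.01)), (47, np.float64(0.0982), np.float64(-0.009)), (47, np.float64(0.0971), np.float64(-0.01)), (43, np.float64(0.0945), np.float64(-0.007))]
0.036 [(48, np.float64(0.0909), np.float64(-0.008)), (29, np.float64(0.0915), np.float64(-0.011)), (46, np.float64(0.0932), np.float64(-0.009)), (49, np.float64(0.0927), np.float64(-0.009)), (50, np.float64(0.0935), np.float64(-0.008)), (44, np.float64(0.0943), np.float64(-0.007)), (46, np.float64(0.0948), np.float64(-0.008)), (45, np.float64(0.0913), np.float64(-0.007))]
0.108 [(60, np.float64(0.0948), np.float64(-0.007)), (48, np.float64(0.0928), np.float64(-0.009)), (45, np.float64(0.094), np.float64(-0.009)), (27, np.float64(0.0912), np.float64(-0.012)), (1, np.float64(0.0739), np.float64(-0.017)), (4, np.float64(0.0756), np.float64(-0.012)), (11, np.float64(0.0857), np.float64(-0.014)), (32, np.float64(0.091), np.float64(-0.008))]
```

move_arm(
  moves=[1, 0, 0.07, 2.5, 0, 0, 0, 1, 0, 0, 2.7, 0, 0, 0, 1, 0, 0, 0, 0, 0, 0, 1, -1, 0, 0, 0, 0, 0, 1, -0.5, 0, 0, 0, 0, 0, 1, 0, 0, 0, 0, 0, 0, 1, 0, 0, 0, 0, 0, 0],
)

```text
clock: 20.5
tool_pos: [0.503, -0.1883, 0.1444]
orientation: [-179.9, -0.0, -88.9]
force: [-0.0, 0.5, -0.6]
opening: 0.0204
gripper_force: 30.0
```

move_arm(
  moves=[1, -0.5, 0, 0, 0, 0, 0, 1, -0.5, 0, 0, 0, 0, 0, 1, 0, 0, 0, 0, 0, 0, 1, 0, 0, 0, 0, 0, 0],
)

```text
clock: 20.9
tool_pos: [0.5023, -0.1782, 0.1435]
orientation: [-180.0, -0.0, -88.9]
force: [-0.3, 0.4, -1.6]
opening: 0.0197
gripper_force: 30.0
```

move_arm(
  moves=[1, 0, 0, -0.3, 0, 0, 0, 1, 0, -0.6, 0, 0, 0, 0, 1, 0, -0.3, 0, 0, 0, 0, 1, 0, -0.35, 0, 0, 0, 0, 1, 0, 0, 0, 0, 0, 0, 1, 0, 0, 0, 0, 0, 0],
)

```text
clock: 21.5
tool_pos: [0.5135, -0.1782, 0.1455]
orientation: [179.8, 0.0, -89.0]
force: [-4.1, -0.0, -3.1]
opening: 0.0198
gripper_force: 30.0
```

move_arm(
  moves=[1, 0, -0.15, 0, 0, 0, 0, 1, 0, 0, 0, 0, 0, 0, 1, 0, 0, -0.4, 0, 0, 0, 1, 0, 0, -0.4, 0, 0, 0, 1, 0, 0, 0, 0, 0, 0, 1, 0, 0, 0, 0, 0, 0],
)

```text
clock: 22.1
tool_pos: [0.5153, -0.1781, 0.1541]
orientation: [179.9, 0.0, -89.0]
force: [-5.6, 0.8, -2.1]
opening: 0.02
gripper_force: 30.0
```

move_arm(
  moves=[1, 0, 0, -0.4, 0, 0, 0, 1, 0, 0, -0.4, 0, 0, 0, 1, 0, 0, -0.5, 0, 0, 0, 1, 0, 0, 0, 0, 0, 0, 1, 0, 0, 0, 0, 0, 0],
)

```text
clock: 22.6
tool_pos: [0.5153, -0.1782, 0.1672]
orientation: [179.9, 0.0, -89.0]
force: [-5.4, 0.4, -0.3]
opening: 0.0198
gripper_force: 30.0
```

move_arm(
  moves=[1, 0, 0.5, 0, 0, 0, 0, 1, 0, 0.5, 0, 0, 0, 0, 1, 0, 0.2, 0, 0, 0, 0, 1, 0, 0, 0, 0, 0, 0, 1, 0, 0, 0.3, 0, 0, 0, 1, 0, 0, 0.4, 0, 0, 0, 1, 0, 0, 0, 0, 0, 0, 1, 0, 0, 0, 0, 0, 0],
)

```text
clock: 23.4
tool_pos: [0.5044, -0.1784, 0.1603]
orientation: [180.0, -0.0, -89.0]
force: [0.3, 0.6, -1.2]
opening: 0.0198
gripper_force: 30.0
```

```bash
cat >> h.py <<'E'
def prof(tag,ys=(-.036,.036,.108)):
    p,d=vision.snapshot('side');np.savez(f'pics/{tag}.npz',p=p,d=d);W=cloud('side',d)
    for y0 in ys:
        c=conv(0,y0); r=[]
        for x in np.arange(.53,.68,.02):
            m=(W[...,2]>.07)&(W[...,2]<.125)&(abs(W[...,1]-c[1]-.018*(x-c[0])+.003)<.018)&(abs(W[...,0]-x)<.01); k=W[m]
            r.append(int(k[:,2].max()*1e4) if len(k) else 0)
        print(y0,r)
E
python3 - <<'E'
from h import *
s=ctrl.get_obs(); print(s['tool_pos'],s['force'])
prof('s9')
E
```

```text
[ 0.50443082 -0.17838441  0.16025125] [ 0.33419505  0.56019716 -1.24973862]
-0.036 [1074, 1039, 1028, 994, 1006, 974, 943, 930]
0.036 [1059, 1052, 1039, 1027, 991, 977, 962, 949]
0.108 [932, 935, 856, 0, 0, 885, 935, 951]
```

move_arm(
  moves=[1, 1.0, 0, 0, 0, 0, 0, 1, 2.0, 0, 0, 0, 0, 0, 1, 0, 0, -3.5, 0, 0, 0, 1, -4, 0, 0, 0, 0, 0, 1, -3.7, 0.15, 0, 0, 0, 0, 1, 0, 0, 0, 0, 0, 0, 1, 0, 0, 0, 0, 0, 0],
)

```text
clock: 24.15
tool_pos: [0.5021, -0.1312, 0.1957]
orientation: [-180.0, -0.0, -88.9]
force: [-0.0, -0.2, -0.7]
opening: 0.0198
gripper_force: 30.0
```

Run:
```python
from h import *
plan(conv(-.089,.062,.1434),[180,0,-88.97])
prof('s10')
```

```text
at [ 0.5021 -0.1312  0.1957] [-179.96   -0.    -88.87] shift cm [-0.01  0.06  5.23] len 5.23
  rotvec [-0.0008 -0.0001  0.0018]
  shift if turned first [-0.01  0.05  5.23]
-0.036 [1078, 1064, 1039, 1004, 995, 1004, 967, 951]
0.036 [1051, 1053, 1017, 1012, 994, 1007, 974, 935]
0.108 [911, 954, 920, 948, 910, 904, 913, 926]
```

move_arm(
  moves=[1, 0, 0.05, 2.5, 0, 0, 0, 1, 0, 0, 2.7, 0, 0, 0, 1, 0, 0, 0, 0, 0, 0, 1, -1, 0, 0, 0, 0, 0, 1, -0.5, 0, 0, 0, 0, 0, 1, 0, 0, 0, 0, 0, 0, 1, 0, 0, 0, 0, 0, 0],
)

```text
clock: 24.9
tool_pos: [0.5017, -0.1162, 0.1443]
orientation: [-179.9, 0.0, -88.9]
force: [-0.2, -0.5, -2.4]
opening: 0.0198
gripper_force: 30.0
```

move_arm(
  moves=[1, -0.5, 0, 0, 0, 0, 0, 1, -0.5, 0, 0, 0, 0, 0, 1, 0, 0, 0, 0, 0, 0, 1, 0, 0, 0, 0, 0, 0],
)

```text
clock: 25.3
tool_pos: [0.5009, -0.1062, 0.1434]
orientation: [-180.0, -0.0, -88.9]
force: [1.4, 0.3, -2.2]
opening: 0.0199
gripper_force: 30.0
```

move_arm(
  moves=[1, 0, 0, -0.3, 0, 0, 0, 1, 0, -0.6, 0, 0, 0, 0, 1, 0, -0.3, 0, 0, 0, 0, 1, 0, -0.35, 0, 0, 0, 0, 1, 0, -0.13, 0, 0, 0, 0, 1, 0, 0, 0, 0, 0, 0, 1, 0, 0, 0, 0, 0, 0],
)

```text
clock: 26.0
tool_pos: [0.5135, -0.1064, 0.1456]
orientation: [179.8, -0.0, -89.0]
force: [-5.1, 0.0, -2.7]
opening: 0.0196
gripper_force: 30.0
```

move_arm(
  moves=[1, 0, 0, -0.4, 0, 0, 0, 1, 0, 0, -0.4, 0, 0, 0, 1, 0, 0, -0.4, 0, 0, 0, 1, 0, 0, -0.4, 0, 0, 0, 1, 0, 0, -0.5, 0, 0, 0, 1, 0, 0, 0, 0, 0, 0, 1, 0, 0, 0, 0, 0, 0],
)

```text
clock: 26.7
tool_pos: [0.5137, -0.1063, 0.167]
orientation: [179.9, 0.0, -89.0]
force: [-5.0, 0.2, -1.3]
opening: 0.0198
gripper_force: 30.0
```

move_arm(
  moves=[1, 0, 0.5, 0, 0, 0, 0, 1, 0, 0.5, 0, 0, 0, 0, 1, 0, 0.2, 0, 0, 0, 0, 1, 0, 0, 0, 0, 0, 0, 1, 0, 0, 0.3, 0, 0, 0, 1, 0, 0, 0.4, 0, 0, 0, 1, 0, 0, 0, 0, 0, 0, 1, 0, 0, 0, 0, 0, 0],
)

```text
clock: 27.5
tool_pos: [0.5029, -0.1064, 0.1603]
orientation: [180.0, -0.0, -89.0]
force: [-0.1, 0.1, -1.2]
opening: 0.0198
gripper_force: 30.0
```

move_arm(
  moves=[1, 1.0, 0, 0, 0, 0, 0, 1, 2.0, 0, 0, 0, 0, 0, 1, 0, 0, -2.5, 0, 0, 0, 1, 0, 0, -3.5, 0, 0, 0, 1, 0, 0, 0, 0, 0, 0],
)

```text
clock: 28.0
tool_pos: [0.506, -0.1375, 0.2251]
orientation: [-179.6, -0.1, -88.9]
force: [1.0, 0.2, -0.5]
opening: 0.0198
gripper_force: 30.0
```

Run:
```python
from h import *
plan([.4338,.2600,.2172],[180,0,-92.3])
prof('s11')
```

```text
at [ 0.506  -0.1375  0.2251] [-1.7955e+02 -7.0000e-02 -8.8950e+01] shift cm [-39.87   6.5    0.7 ] len 40.41
  rotvec [-0.0078 -0.0009  0.0585]
  shift if turned first [-39.43   8.81   0.79]
-0.036 [1067, 1058, 1050, 1020, 999, 984, 972, 957]
0.036 [1055, 1032, 1033, 1014, 990, 973, 946, 939]
0.108 [1048, 1016, 1023, 1003, 995, 981, 950, 947]
```

All three sprung ends now rest on the rail. Returning the key to its slot.

move_arm(
  moves=[1, 0, 0, 0, 0, 0, 0.058, 1, -4.38, 0.98, 0, 0, 0, 0, 1, -4.38, 0.98, 0, 0, 0, 0, 1, -4.38, 0.98, 0, 0, 0, 0, 1, -4.38, 0.98, 0, 0, 0, 0, 1, -4.38, 0.98, 0, 0, 0, 0, 1, -4.38, 0.98, 0, 0, 0, 0, 1, -4.38, 0.98, 0, 0, 0, 0],
)

```text
clock: 28.85
tool_pos: [0.4462, 0.1741, 0.22]
orientation: [180.0, -0.0, -92.3]
force: [0.7, -0.1, -0.7]
opening: 0.0193
gripper_force: 30.0
```

move_arm(
  moves=[1, -4.38, 0.98, 0, 0, 0, 0, 1, -4.38, 0.98, 0, 0, 0, 0, 1, 0, 0, 0, 0, 0, 0, 1, 0, 0, 0, 0, 0, 0, 1, 0, 0, 0, 0, 0, 0],
)

```text
clock: 29.35
tool_pos: [0.4308, 0.2602, 0.2198]
orientation: [180.0, -0.1, -92.3]
force: [-0.0, -0.1, -0.3]
opening: 0.0199
gripper_force: 30.0
```

Run:
```python
from h import *
plan([.4338,.2598,.0864],[180,0,-92.3])
p,d=vision.snapshot('side');np.savez('pics/side12.npz',p=p,d=d)
a=cv2.resize(p[125:245,180:300,::-1],None,fx=5,fy=5,interpolation=cv2.INTER_CUBIC);cv2.imwrite('pics/s12.png',a)
```

```text
at [0.4308 0.2602 0.2198] [ 1.7996e+02 -5.0000e-02 -9.2300e+01] shift cm [ 1.000e-02 -3.200e-01  1.334e+01] len 13.34
  rotvec [ 0.0008 -0.0009 -0.0001]
  shift if turned first [ 0.03 -0.31 13.34]
```

move_arm(
  moves=[1, 0, -0.3, 2.8, 0, 0, 0, 1, 0, 0, 2.8, 0, 0, 0, 1, 0, 0, 2.8, 0, 0, 0, 1, 0, 0, 0, 0, 0, 0, 1, 0, 0, 1, 0, 0, 0, 1, 0, 0, 0, 0, 0, 0, 1, 0, 0, 0, 0, 0, 0],
)

```text
clock: 30.1
tool_pos: [0.4344, 0.2611, 0.1273]
orientation: [-179.9, 0.1, -92.3]
force: [0.4, -0.2, -0.4]
opening: 0.0199
gripper_force: 30.0
```

move_arm(
  moves=[1, 0, 0, 0.7, 0, 0, 0, 1, 0, 0, 0, 0, 0, 0, 1, 0, 0, 0, 0, 0, 0],
)

```text
clock: 30.4
tool_pos: [0.4339, 0.261, 0.1195]
orientation: [-180.0, 0.0, -92.3]
force: [-0.3, 0.1, -1.3]
opening: 0.0198
gripper_force: 30.0
```

move_arm(
  moves=[1, 0, 0, 0.7, 0, 0, 0, 1, 0, 0, 0, 0, 0, 0, 1, 0, 0, 0, 0, 0, 0],
)

```text
clock: 30.7
tool_pos: [0.4337, 0.2608, 0.1121]
orientation: [180.0, -0.0, -92.3]
force: [-0.1, 0.4, -0.8]
opening: 0.0198
gripper_force: 30.0
```

move_arm(
  moves=[1, 0, 0, 0.8, 0, 0, 0, 1, 0, 0, 0.8, 0, 0, 0, 1, 0, 0, 0.4, 0, 0, 0, 1, 0, 0, 0.4, 0, 0, 0, 1, 0, 0, 0, 0, 0, 0, 1, 0, 0, 0, 0, 0, 0],
)

```text
clock: 31.3
tool_pos: [0.4339, 0.2609, 0.0883]
orientation: [180.0, -0.0, -92.3]
force: [-0.5, 0.9, -1.2]
opening: 0.02
gripper_force: 30.0
```

move_arm(
  moves=[3.6, 0, 0, 0, 0, 0, 0, 3.6, 0, 0, 0, 0, 0, 0, 3.6, 0, 0, 0, 0, 0, 0, 3.6, 0, 0, -2, 0, 0, 0, 3.6, 0, 0, -4, 0, 0, 0, 5, 0, 0, -5, 0, 0, 0, 5, 0, 0, -4, 0, 0, 0],
)

```text
clock: 32.0
tool_pos: [0.4341, 0.2609, 0.2412]
orientation: [-179.9, 0.1, -92.3]
force: [1.0, 0.9, -0.4]
opening: 0.0465
gripper_force: 0.0
```

Run:
```python
from h import *
s=ctrl.get_obs();print(s['tool_pos'],s['joint_pos'].round(1))
p,d=vision.snapshot('side');W=cloud('side',d);np.savez('pics/side13.npz',p=p,d=d);p=p.astype(int)
m=(p[...,0]>1.8*p[...,1])&(p[...,0]>1.8*p[...,2])&(p[...,0]>50)
m[:180]=0;m[215:]=0;m[:,:215]=0;m[:,255:]=0
v,u=np.nonzero(m)
for r in range(v.min(),v.max()+1,2): print(r,u[v==r].min(),u[v==r].max(),end='; ')
plan(conv(-.02,-.036,.25),[180,0,-178.97])
```

```text
[0.43413932 0.26094358 0.24123488] [ 53.3   4.2 -19.7   0.  -66.  -55.6]
185 233 233; 187 228 236; 189 228 236; 191 229 236; 193 229 236; 195 229 236; 197 230 236; 199 231 237; at [0.4367 0.2627 0.248 ] [-179.5     0.41  -92.21] shift cm [ 48.49 -15.46  -0.41] len 50.9
  rotvec [-0.0016  0.0122  1.5141]
  shift if turned first [-12.68 -49.29  -0.2 ]
```

move_arm(
  moves=[4.2, 0, 0, 0, 0, 0, -0.136, 4.2, 0, 0, 0, 0, 0, -0.136, 4.2, 0, 0, 0, 0, 0, -0.136, 4.2, 0, 0, 0, 0, 0, -0.136, 4.2, 0, 0, 0, 0, 0, -0.136, 4.2, 0, 0, 0, 0, 0, -0.136, 4.2, 0, 0, 0, 0, 0, -0.136, 4.2, 0, 0, 0, 0, 0, -0.136],
)

```text
clock: 32.85
tool_pos: [0.4339, 0.2609, 0.2385]
orientation: [-180.0, -0.0, -29.6]
force: [-0.1, 0.3, 0.2]
opening: 0.0419
gripper_force: 0.0
```

move_arm(
  moves=[4.2, 0, 0, 0, 0, 0, -0.136, 4.2, 0, 0, 0, 0, 0, -0.136, 4.2, 0, 0, 0, 0, 0, -0.136, 4.2, 0, 0, 0, 0, 0, -0.136, 4.2, 0, 0, 0, 0, 0, 0],
)

```text
clock: 33.35
tool_pos: [0.4338, 0.2609, 0.2384]
orientation: [-180.0, -0.0, 1.3]
force: [0.2, 0.3, 0.7]
opening: 0.0416
gripper_force: 0.0
```

Run:
```python
from h import *
plan(conv(.010,.108,.20),[180,0,1.03])
```

```text
at [0.4338 0.2609 0.2384] [-1.7999e+02 -1.0000e-02  1.3300e+00] shift cm [15.78 34.8   3.84] len 38.41
  rotvec [-0.0002 -0.0002  0.0053]
  shift if turned first [15.97 34.72  3.84]
```

move_arm(
  moves=[4.2, 1.98, 4.35, 0.3, 0, 0, 0.005, 4.2, 1.98, 4.35, 0.3, 0, 0, 0, 4.2, 1.98, 4.35, 0.3, 0, 0, 0, 4.2, 1.98, 4.35, 0.3, 0, 0, 0, 4.2, 1.98, 4.35, 0.3, 0, 0, 0, 4.2, 1.98, 4.35, 0.3, 0, 0, 0, 4.2, 1.98, 4.35, 0.3, 0, 0, 0, 4.2, 1.98, 4.35, 0.3, 0, 0, 0],
)

```text
clock: 34.15
tool_pos: [0.5987, -0.0863, 0.2144]
orientation: [-180.0, -0.0, 0.7]
force: [0.2, 0.2, -0.0]
opening: 0.0417
gripper_force: 0.0
```

move_arm(
  moves=[4.2, 0, 0, 0, 0, -0.083, 0, 4.2, 0, 0, 0, 0, 0, 0, 4.2, 0, 0, 0, 0, 0, 0],
)

```text
clock: 34.45
tool_pos: [0.5983, -0.0845, 0.2136]
orientation: [180.0, 4.8, 0.7]
force: [-0.2, -0.5, -0.3]
opening: 0.0416
gripper_force: 0.0
```

Run:
```python
from h import *
p,d=vision.snapshot('top');np.savez('pics/top2.npz',p=p,d=d)
cv2.imwrite('pics/t2.png',cv2.resize(p[110:280,40:240,::-1],None,fx=3.2,fy=3.2,interpolation=cv2.INTER_CUBIC))
W=cloud('top',d)
# key-free case rim points
m=(W[...,2]>.066)&(W[...,2]<.076)&(W[...,0]>.38)&(W[...,0]<.74)&(W[...,1]>.12)&(W[...,1]<.42)
q=W[m];print(len(q),cv2.minAreaRect((q[:,:2]*1000).astype(np.float32)),np.percentile(q,[1,99],axis=0).round(4).tolist())
prof('s14')
plan(conv(.012,.108,.0835),[180,0,1.03])
```

```text
727 ((556.9105224609375, 348.0584716796875), (310.1890869140625, 124.91638946533203), 3.192514181137085) [[0.408, 0.2933, 0.0661], [0.7069, 0.4032, 0.0759]]
-0.036 [1086, 1046, 1029, 1018, 999, 986, 972, 942]
0.036 [1089, 1037, 1023, 1020, 989, 979, 962, 957]
0.108 [1059, 1033, 1033, 1006, 1003, 978, 964, 951]
at [ 0.5978 -0.0838  0.2144] [180.     4.7    0.87] shift cm [ 1.47 -0.05 13.01] len 13.1
  rotvec [-0.0001  0.0821 -0.0027]
  shift if turned first [ 0.39 -0.05 13.09]
```

View pics/t2.png

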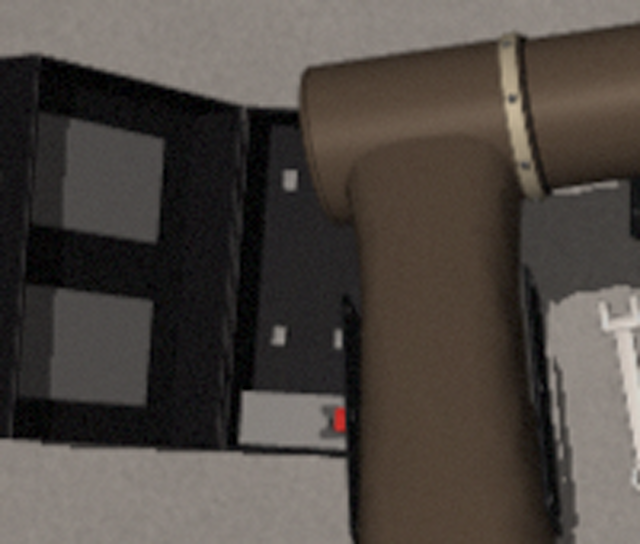

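The case interior shows ribs as small light pegs at crop (290, 180), (278, 335) and (340, 338), and the key stands in its slot at (338, 420). I'll use the pegs to fix the case's position.

Run:
```python
from h import *
z=np.load('pics/top2.npz');p=z['p'].astype(int);W=cloud('top',z['d'])
for a,b in(((290,180)),((278,335)),((340,338))):
    u0,v0=40+a/3.2-.34,110+b/3.2-.34
    sl=np.s_[int(v0)-5:int(v0)+6,int(u0)-5:int(u0)+6]
    m=p[sl].min(-1)>85; vv,uu=np.nonzero(m); vv=vv+int(v0)-5; uu=uu+int(u0)-5
    X=W[vv,uu]; zz=np.median(X[:,2]); print(len(X),zz.round(4),ray('top',(uu.mean(),vv.mean()),zz).round(4),X[:,:2].min(0).round(4),X[:,:2].max(0).round(4))
z=np.load('pics/side13.npz');p=z['p'];W=cloud('side',z['d'])
cv2.imwrite('pics/x.png',p[:,:,::-1])
m=(p.min(-1)>70)&(W[...,2]>.008)&(W[...,2]<.034)&(W[...,0]>.42)&(W[...,0]<.68)&(W[...,1]>.19)&(W[...,1]<.35)
n,l,st,ce=cv2.connectedComponentsWithStats(m.astype(np.uint8))
for i in range(1,n):
    if st[i,4]>5: 
        q=W[l==i]; print('side',st[i].tolist(),q.mean(0).round(4),q[:,2].max().round(4))
print([case(x,y).round(4).tolist() for x in(-41,91) for y in(22.5,-32.5)] if 0 else '')
```

```text
22 0.0158 [0.6526 0.3433 0.0158] [0.6451 0.3378] [0.6609 0.3494]
19 0.0169 [0.5116 0.3488 0.0169] [0.5044 0.3439] [0.5193 0.3537]
11 0.0175 [0.5091 0.296  0.0175] [0.5026 0.2928] [0.5169 0.2984]
side [269, 183, 5, 3, 9] [0.649  0.3403 0.0161] 0.0186
side [278, 188, 4, 4, 10] [0.6486 0.2888 0.0143] 0.0182
side [238, 195, 5, 3, 10] [0.511  0.3448 0.0165] 0.0203
```

move_arm(
  moves=[4.2, 0.4, 0, 3, 0, 0, 0, 4.2, 0.3, -0.1, 3, 0, 0, 0, 4.2, 0.3, 0, 3, 0, 0, 0, 4.2, 0.2, 0, 1, 0, 0, 0, 4.2, 0, 0, 0, 0, 0, 0, 4.2, 0, 0, 0, 0, 0, 0],
)

```text
clock: 35.15
tool_pos: [0.6026, -0.0829, 0.1153]
orientation: [180.0, 4.6, 1.0]
force: [1.3, -1.0, 0.8]
opening: 0.0421
gripper_force: 0.0
```

Run:
```python
from h import *
plan(conv(.012,.108,.0835))
```

```text
at [ 0.6026 -0.0829  0.1153] [179.98   4.63   0.97] shift cm [0.17 0.03 3.18] len 3.18
```

move_arm(
  moves=[4.2, 0.1, 0, 1.6, 0, 0, 0, 4.2, 0.1, 0, 1.6, 0, 0, 0, 4.2, 0, 0, 0, 0, 0, 0, 2, 0, 0, 0, 0, 0, 0, 2, 0, 0, 0, 0, 0, 0, 2, 0, 0, 0, 0, 0, 0, 2, 0, 0, 0, 0, 0, 0],
)

```text
clock: 35.85
tool_pos: [0.6021, -0.0832, 0.0831]
orientation: [-180.0, 4.6, 1.0]
force: [-0.3, 2.0, 6.5]
opening: 0.0292
gripper_force: 30.0
```

move_arm(
  moves=[2, 0, 0, -0.25, 0, -0.028, 0, 2, 0, 0, -0.25, 0, -0.028, 0, 2, 0, 0, 0, 0, 0, 0, 2, 0, 0, 0, 0, 0, 0],
)

```text
clock: 36.25
tool_pos: [0.6022, -0.083, 0.0865]
orientation: [-180.0, 7.9, 0.9]
force: [1.8, 2.0, -0.9]
opening: 0.0293
gripper_force: 30.0
```

move_arm(
  moves=[2, -0.7, 0, 0, 0, 0, 0, 2, -0.7, 0, 0, 0, 0, 0, 2, -0.7, 0, 0, 0, 0, 0, 2, 0, 0, 0, 0, 0, 0, 2, 0, 0, 0, 0, 0, 0],
)

```text
clock: 36.75
tool_pos: [0.5802, -0.0839, 0.0897]
orientation: [180.0, 8.0, 0.9]
force: [-0.1, 0.3, -1.3]
opening: 0.0292
gripper_force: 30.0
```

move_arm(
  moves=[2, -0.3, 0, -2, 0, 0, 0, 2, -0.4, 0, -3, 0, 0, 0, 2, -0.4, 0, -3, 0, 0, 0, 2, -0.4, 0, -3, 0, 0, 0, 2, 0, 0, 0, 0, 0.07, 0, 2, 0, 0, 0, 0, 0.07, 0, 2, 0, 0, 0, 0, 0, 0, 2, 0, 0, 0, 0, 0, 0],
)

```text
clock: 37.55
tool_pos: [0.5808, -0.0838, 0.2009]
orientation: [180.0, 0.0, 0.9]
force: [0.6, -0.1, -2.2]
opening: 0.029
gripper_force: 30.0
```

```bash
sed -i 's/^C=.*;CY/C=np.array([.5535,.2695]);CY/' h.py
python3 - <<'E'
from h import *
s=ctrl.get_obs();print(s['opening'],s['force'])
plan(case(.033,.050,.21),[180,0,-2.25])
p,d=vision.snapshot('side');np.savez('pics/side15.npz',p=p,d=d)
W=cloud('side',d)
t=s['tool_pos']
m=(abs(W[...,1]-t[1])<.03)&(W[...,2]<t[2]+.03)&(W[...,2]>t[2]-.04)
q=W[m];print(q.min(0),q.max(0))
bins=np.arange(t[0]-.12,t[0]+.13,.02)
for b in bins:
    k=q[abs(q[:,0]-b)<.01]; print((b-t[0]).round(3),len(k),(k[:,2].max()-t[2]).round(4) if len(k) else 0,end='; ')
E
```

```text
0.029022204831084208 [ 0.64540769 -0.13117365 -2.21243444]
at [ 0.5808 -0.0838  0.2009] [1.7999e+02 1.0000e-02 9.4000e-01] shift cm [  1.42 -40.18  -0.92] len 40.21
  rotvec [0.0002 0.0001 0.0556]
  shift if turned first [ -0.81 -40.19  -0.91]
[-0.05387054 -0.11376815  0.16098813] [ 2.43694066 -0.0537861   0.23090194]
-0.12 10 0.0079; -0.1 32 0.0084; -0.08 66 0.0183; -0.06 56 0.0147; -0.04 56 0.0158; -0.02 79 0.0299; 0.0 87 0.0298; 0.02 3 0.0048; 0.04 8 0.0047; 0.06 4 -0.007; 0.08 3 -0.0071; 0.1 0 0; 0.12 0 0;
```

move_arm(
  moves=[2, 0, 0, 0, 0, 0, 0.056, 2, -0.1, -4.5, -0.1, 0, 0, 0, 2, -0.1, -4.5, -0.1, 0, 0, 0, 2, -0.1, -4.5, -0.1, 0, 0, 0, 2, -0.1, -4.5, -0.1, 0, 0, 0, 2, -0.1, -4.5, -0.1, 0, 0, 0, 2, -0.1, -4.5, -0.1, 0, 0, 0, 2, -0.1, -4.5, -0.1, 0, 0, 0],
)

```text
clock: 38.4
tool_pos: [0.5869, 0.2335, 0.2069]
orientation: [179.9, 0.0, -2.3]
force: [0.9, -0.5, -1.9]
opening: 0.0291
gripper_force: 30.0
```

move_arm(
  moves=[2, -0.1, -4.5, -0.1, 0, 0, 0, 2, 0, -4.2, -0.1, 0, 0, 0, 2, 0, 0, 0, 0.117, 0, 0, 2, 0, 0, 0, 0.116, 0, 0, 2, 0, 0, 0, 0.116, 0, 0, 2, 0, 0, 0, 0, 0, 0, 2, 0, 0, 0, 0, 0, 0],
)

```text
clock: 39.1
tool_pos: [0.59, 0.3174, 0.209]
orientation: [-160.1, 0.0, -2.4]
force: [-0.4, 0.8, -2.4]
opening: 0.0293
gripper_force: 30.0
```

Run:
```python
from h import *
plan(case(.033,.050,.03),[-160,0,-2.25])
plan(case(.033,.050,.21),[-160,0,-2.25])
```

```text
at [0.59   0.3174 0.209 ] [-1.6012e+02  2.0000e-02 -2.3600e+00] shift cm [-0.16  6.02 16.86] len 17.9
  rotvec [ 0.0022 -0.0004 -0.002 ]
  shift if turned first [-0.16  6.05 16.84]
at [0.59   0.3174 0.209 ] [-1.6012e+02  2.0000e-02 -2.3600e+00] shift cm [-0.16 -0.1  -0.07] len 0.2
  rotvec [ 0.0022 -0.0004 -0.002 ]
  shift if turned first [-0.16 -0.1  -0.07]
```

move_arm(
  moves=[2, -0.1, 1.2, 3.4, 0, 0, 0, 2, 0, 1.2, 3.4, 0, 0, 0, 2, 0, 1.2, 3.4, 0, 0, 0, 2, 0, 1.2, 3.4, 0, 0, 0, 2, 0, 0.6, 1.7, 0, 0, 0, 2, 0, 0, 0, 0, 0, 0, 2, 0, 0, 0, 0, 0, 0],
)

```text
clock: 39.8
tool_pos: [0.5891, 0.3206, 0.048]
orientation: [-160.0, -0.1, -2.2]
force: [0.3, 0.6, -1.5]
opening: 0.0293
gripper_force: 30.0
```

Run:
```python
from h import *
plan(case(.033,.050,.0215),[-160,0,-2.25])
```

```text
at [0.5891 0.3206 0.048 ] [-1.6003e+02 -9.0000e-02 -2.2100e+00] shift cm [-0.06  1.14  2.4 ] len 2.66
  rotvec [ 0.0006 -0.0012  0.0011]
  shift if turned first [-0.06  1.14  2.4 ]
```

move_arm(
  moves=[2, 0, 0.4, 0.8, 0, 0, 0, 2, 0, 0.4, 0.8, 0, 0, 0, 2, 0, 0, 0, 0, 0, 0, 2, 0, 0, 0, 0, 0, 0],
)

```text
clock: 40.2
tool_pos: [0.5884, 0.3178, 0.0298]
orientation: [-160.0, -0.1, -2.3]
force: [-0.6, -0.2, -1.9]
opening: 0.0289
gripper_force: 30.0
```

move_arm(
  moves=[2, 0, 0.15, 0.4, 0, 0, 0, 2, 0, 0, 0, 0, 0, 0, 2, 0, 0, 0, 0, 0, 0],
)

```text
clock: 40.5
tool_pos: [0.5883, 0.3179, 0.0253]
orientation: [-160.0, -0.1, -2.3]
force: [0.4, -1.0, -2.6]
opening: 0.0292
gripper_force: 30.0
```

move_arm(
  moves=[2, 0, 0.08, 0.2, 0, 0, 0, 2, 0, 0, 0, 0, 0, 0, 2, 0, 0, 0, 0, 0, 0],
)

```text
clock: 40.8
tool_pos: [0.5883, 0.3178, 0.023]
orientation: [-160.0, -0.0, -2.3]
force: [0.6, 0.4, -1.7]
opening: 0.0291
gripper_force: 30.0
```

move_arm(
  moves=[2, 0, 0.05, 0.15, 0, 0, 0, 2, 0, 0, 0, 0, 0, 0, 2, 0, 0, 0, 0, 0, 0],
)

```text
clock: 41.1
tool_pos: [0.5885, 0.318, 0.0223]
orientation: [-160.0, -0.1, -2.3]
force: [-2.0, -2.1, 5.4]
opening: 0.0293
gripper_force: 34.2
```

move_arm(
  moves=[3.8, 0, 0, 0, 0, 0, 0, 3.8, 0, 0, 0, 0, 0, 0, 3.8, 0, 0, 0, 0, 0, 0, 4, 0, 0, -2, 0, 0, 0, 4, 0, 0, -4, 0, 0, 0, 4, 0, -1.2, -4, 0, 0, 0, 4, 0, -1.2, -4, 0, 0, 0, 4, 0, -1.2, -4, 0, 0, 0],
)

```text
clock: 41.9
tool_pos: [0.5872, 0.2894, 0.2056]
orientation: [-160.0, -0.1, -2.3]
force: [1.7, 1.1, -0.5]
opening: 0.0403
gripper_force: 0.0
```

```bash
cat >> h.py <<'E'
def beds(n,tag):
    p,d=vision.snapshot(n);np.savez(f'pics/{tag}.npz',p=p,d=d);W=cloud(n,d)
    c,s=np.cos(CY),np.sin(CY);D=W[...,:2]-C
    L=np.stack([c*D[...,0]+s*D[...,1],-s*D[...,0]+c*D[...,1],W[...,2]],-1)
    m=(p.min(-1)>55)&(abs(L[...,0]-.025)<.13)&(abs(L[...,1])<.095)&(L[...,2]>.022)&(L[...,2]<.06)
    k,l,st,ce=cv2.connectedComponentsWithStats(m.astype(np.uint8))
    for i in range(1,k):
        if st[i,4]>25: q=L[l==i]; print(n,st[i,4],'mean',q.mean(0).round(4),'x',np.percentile(q[:,0],[1,99]).round(3),'y',np.percentile(q[:,1],[2,98]).round(3),'z',np.percentile(q[:,2],[50,98]).round(4))
E
python3 - <<'E'
from h import *
beds('side','b1')
prof('s16')
s=ctrl.get_obs();print(s['tool_pos'],s['orientation'])
E
```

```text
side 247 mean [0.0329 0.0419 0.0309] x [-0.046  0.117] y [0.03  0.059] z [0.0313 0.0382]
-0.036 [1081, 1042, 1026, 1047, 1015, 987, 970, 946]
0.036 [1052, 1054, 1016, 1014, 1009, 975, 965, 948]
0.108 [0, 0, 0, 0, 0, 0, 0, 0]
[0.59042291 0.29065034 0.21153821] [-159.70582829   -0.71063033   -2.27987421]
```

move_arm(
  moves=[4.2, 0, 0, 0, -0.116, 0, 0, 4.2, 0, 0, 0, -0.116, 0, 0, 4.2, 0, 0, 0, -0.117, 0, 0, 4.2, 0, 0, 0, 0, 0, -0.058, 4.2, 0, 4.46, 0, 0, 0, 0, 4.2, 0, 4.46, 0, 0, 0, 0, 4.2, 0, 4.46, 0, 0, 0, 0, 4.2, 0, 4.46, 0, 0, 0, 0],
)

```text
clock: 42.8
tool_pos: [0.5903, 0.1101, 0.2036]
orientation: [-180.0, -0.1, 1.1]
force: [0.9, -0.6, 0.0]
opening: 0.042
gripper_force: 0.0
```

move_arm(
  moves=[4.2, 0, 4.46, 0, 0, 0, 0, 4.2, 0, 4.46, 0, 0, 0, 0, 4.2, 0, 4.46, 0, 0, 0, 0, 4.2, 0, 4.46, 0, 0, 0, 0, 4.2, 0, 4.46, 0, 0, 0, 0, 4.2, 0, 4.46, 0, 0, 0, 0, 4.2, 0, 0, 0, 0, -0.083, 0, 4.2, 0, 0, 0, 0, 0, 0],
)

```text
clock: 43.6
tool_pos: [0.5957, -0.1577, 0.2026]
orientation: [180.0, 4.8, 0.9]
force: [0.5, 0.8, -1.0]
opening: 0.042
gripper_force: 0.0
```

Run:
```python
from h import *
prof('s17')
plan(conv(.012,.036,.0835),[180,4.75,1.03])
```

```text
-0.036 [1092, 1055, 1034, 1014, 1004, 989, 993, 936]
0.036 [1051, 1033, 1034, 1011, 1002, 994, 948, 944]
0.108 [0, 0, 0, 0, 0, 0, 0, 0]
at [ 0.5957 -0.1567  0.2025] [179.99   4.7    0.94] shift cm [ 1.71 -0.13 11.8 ] len 11.92
  rotvec [ 0.     -0.0009 -0.0016]
  shift if turned first [ 1.72 -0.13 11.8 ]
```

move_arm(
  moves=[4.2, 0.5, -0.1, 3, 0, 0, 0, 4.2, 0.4, 0, 3, 0, 0, 0, 4.2, 0.4, 0, 3, 0, 0, 0, 4.2, 0.4, 0, 2.8, 0, 0, 0, 4.2, 0, 0, 0, 0, 0, 0, 2, 0, 0, 0, 0, 0, 0, 2, 0, 0, 0, 0, 0, 0, 2, 0, 0, 0, 0, 0, 0],
)

```text
clock: 44.45
tool_pos: [0.6036, -0.1544, 0.0861]
orientation: [180.0, 4.5, 1.1]
force: [-0.0, 2.0, 1.9]
opening: 0.0292
gripper_force: 30.0
```

move_arm(
  moves=[2, 0, 0, 0, 0, 0, 0, 2, 0, 0, -0.25, 0, -0.028, 0, 2, 0, 0, -0.25, 0, -0.028, 0, 2, 0, 0, 0, 0, 0, 0, 2, 0, 0, 0, 0, 0, 0],
)

```text
clock: 44.95
tool_pos: [0.6036, -0.1545, 0.0891]
orientation: [-180.0, 7.8, 1.0]
force: [1.0, 2.4, -0.6]
opening: 0.0291
gripper_force: 30.0
```

move_arm(
  moves=[2, -0.7, 0, 0, 0, 0, 0, 2, -0.7, 0, 0, 0, 0, 0, 2, -0.7, 0, 0, 0, 0, 0, 2, 0, 0, 0, 0, 0, 0, 2, 0, 0, 0, 0, 0, 0],
)

```text
clock: 45.45
tool_pos: [0.5815, -0.1552, 0.092]
orientation: [180.0, 7.9, 1.0]
force: [0.4, 1.1, -1.4]
opening: 0.0294
gripper_force: 30.0
```

move_arm(
  moves=[2, -0.3, 0, -2, 0, 0, 0, 2, -0.4, 0, -3, 0, 0, 0, 2, -0.4, 0, -3, 0, 0, 0, 2, -0.4, 0, -3, 0, 0, 0, 2, 0, 0, 0, 0, 0.07, 0, 2, 0, 0, 0, 0, 0.07, 0, 2, 0, 0, 0, 0, 0, 0.056, 2, 0, 0, 0, 0, 0, 0],
)

```text
clock: 46.25
tool_pos: [0.5819, -0.1551, 0.2033]
orientation: [-180.0, -0.1, -2.2]
force: [-0.6, -0.0, -1.3]
opening: 0.0289
gripper_force: 30.0
```

Run:
```python
from h import *
s=ctrl.get_obs();print(s['opening'],s['force'])
plan(case(.034,-.006,.20),[180,0,-2.25])
```

```text
0.028882219469813026 [-0.60891201 -0.00568583 -1.33445213]
at [ 0.5819 -0.1551  0.2033] [-1.7999e+02 -1.3000e-01 -2.2300e+00] shift cm [ -1.09 -41.72   0.33] len 41.74
  rotvec [-0.0001 -0.0023  0.0004]
  shift if turned first [ -1.1  -41.72   0.33]
```

move_arm(
  moves=[2, -0.1, -4.64, 0, 0, 0, 0, 2, -0.1, -4.64, 0, 0, 0, 0, 2, -0.1, -4.64, 0, 0, 0, 0, 2, -0.1, -4.64, 0, 0, 0, 0, 2, -0.1, -4.64, 0, 0, 0, 0, 2, -0.1, -4.64, 0, 0, 0, 0, 2, -0.2, -4.64, 0, 0, 0, 0, 2, -0.2, -4.64, 0, 0, 0, 0],
)

```text
clock: 47.05
tool_pos: [0.5863, 0.2183, 0.2025]
orientation: [180.0, -0.1, -2.1]
force: [1.3, 0.1, -1.3]
opening: 0.0291
gripper_force: 30.0
```

move_arm(
  moves=[2, 0, -4.6, 0, 0, 0, 0, 2, 0, 0, 3, 0, 0, 0, 2, 0, 0, 4, 0, 0, 0, 2, 0, 0, 4, 0, 0, 0, 2, 0, 0, 3, 0, 0, 0, 2, 0, 0, 0, 0, 0, 0, 2, 0, 0, 0, 0, 0, 0],
)

```text
clock: 47.75
tool_pos: [0.5889, 0.2623, 0.0629]
orientation: [179.9, -0.1, -2.1]
force: [0.9, 0.6, -1.1]
opening: 0.0297
gripper_force: 30.0
```

Run:
```python
from h import *
plan(case(.034,-.006,.025),[180,0,-2.25])
```

```text
at [0.5889 0.2623 0.0629] [ 1.7992e+02 -7.0000e-02 -2.1000e+00] shift cm [-0.17  0.02  3.79] len 3.79
  rotvec [ 0.0013 -0.0013  0.0027]
  shift if turned first [-0.16  0.02  3.79]
```

move_arm(
  moves=[2, -0.1, 0, 1.7, 0, 0, 0.003, 2, 0, 0, 1.5, 0, 0, 0, 2, 0, 0, 0.3, 0, 0, 0, 2, 0, 0, 0, 0, 0, 0, 2, 0, 0, 0, 0, 0, 0],
)

```text
clock: 48.25
tool_pos: [0.5881, 0.2626, 0.0289]
orientation: [-180.0, -0.2, -2.3]
force: [0.4, -0.6, -1.3]
opening: 0.029
gripper_force: 30.0
```

move_arm(
  moves=[2, 0, 0, 0.2, 0, 0, 0, 2, 0, 0, 0, 0, 0, 0, 2, 0, 0, 0, 0, 0, 0],
)

```text
clock: 48.55
tool_pos: [0.5876, 0.2624, 0.0262]
orientation: [-180.0, -0.1, -2.3]
force: [1.3, 0.1, -1.7]
opening: 0.0292
gripper_force: 30.0
```

move_arm(
  moves=[2, 0, 0, 0.2, 0, 0, 0, 2, 0, 0, 0, 0, 0, 0, 2, 0, 0, 0, 0, 0, 0],
)

```text
clock: 48.85
tool_pos: [0.5878, 0.2625, 0.0247]
orientation: [-180.0, -0.2, -2.3]
force: [-1.4, -0.1, 4.9]
opening: 0.0292
gripper_force: 30.0
```

move_arm(
  moves=[3.5, 0, 0, 0, 0, 0, 0, 3.5, 0, 0, 0, 0, 0, 0, 3.5, 0, 0, -1, 0, 0, 0, 3.5, 0, 0, -3, 0, 0, 0, 4.2, 0, 0, -4, 0, 0, 0, 4.2, 0, 0, -5, 0, 0, 0, 4.2, 0, 0, -5, 0, 0, 0, 4.2, 0, 0, 0, 0, 0, -0.058],
)

```text
clock: 49.65
tool_pos: [0.5907, 0.2641, 0.2135]
orientation: [-179.6, -0.8, 1.1]
force: [-0.5, 1.0, 0.1]
opening: 0.042
gripper_force: 0.0
```

Run:
```python
from h import *
beds('side','b2')
prof('s18')
plan(conv(.006,-.036,.20),[180,0,1.03])
```

```text
side 261 mean [0.0333 0.0414 0.0307] x [-0.048  0.119] y [0.028 0.061] z [0.0312 0.0397]
side 308 mean [ 0.0178 -0.0152  0.0303] x [-0.103  0.122] y [-0.038  0.002] z [0.0305 0.0394]
-0.036 [1072, 1037, 1035, 1014, 981, 989, 963, 972]
0.036 [0, 0, 0, 0, 0, 0, 0, 0]
0.108 [0, 0, 0, 0, 0, 0, 0, 0]
at [0.5877 0.2628 0.2066] [-179.84   -0.3     1.04] shift cm [ 0.17 49.03  0.53] len 49.04
  rotvec [-0.0028 -0.0052  0.0001]
  shift if turned first [ 0.18 49.03  0.66]
```

move_arm(
  moves=[4.2, 0, 4.9, 0, 0, 0, 0, 4.2, 0, 4.9, 0, 0, 0, 0, 4.2, 0, 4.9, 0, 0, 0, 0, 4.2, 0, 4.9, 0, 0, 0, 0, 4.2, 0, 4.9, 0, 0, 0, 0, 4.2, 0, 4.9, 0, 0, 0, 0, 4.2, 0, 4.9, 0, 0, 0, 0, 4.2, 0, 4.9, 0, 0, 0, 0],
)

```text
clock: 50.55
tool_pos: [0.5928, -0.1315, 0.2029]
orientation: [-180.0, 0.0, 0.9]
force: [1.3, 0.5, 0.2]
opening: 0.0424
gripper_force: 0.0
```

move_arm(
  moves=[4.2, 0, 4.9, 0, 0, 0, 0, 4.2, 0, 4.9, 0, 0, 0, 0, 4.2, 0, 0, 0, 0, -0.083, 0, 4.2, 0, 0, 0, 0, 0, 0, 4.2, 0, 0, 0, 0, 0, 0],
)

```text
clock: 51.05
tool_pos: [0.5952, -0.2275, 0.2022]
orientation: [-180.0, 4.7, 0.9]
force: [-0.2, -0.7, -0.9]
opening: 0.0419
gripper_force: 0.0
```

Run:
```python
from h import *
prof('s19')
plan(conv(.012,-.036,.0835),[180,4.75,1.03])
```

```text
-0.036 [1072, 1046, 1029, 999, 978, 974, 993, 973]
0.036 [0, 0, 0, 0, 0, 0, 0, 0]
0.108 [0, 0, 0, 0, 0, 0, 0, 0]
at [ 0.5952 -0.2271  0.2027] [-179.98    4.7     0.96] shift cm [ 1.89  0.04 11.81] len 11.96
  rotvec [-0.0005 -0.0009 -0.0012]
  shift if turned first [ 1.9   0.04 11.81]
```

move_arm(
  moves=[4.2, 0.5, 0.05, 3, 0, 0, 0, 4.2, 0.5, 0, 3, 0, 0, 0, 4.2, 0.5, 0, 3, 0, 0, 0, 4.2, 0.4, 0, 2.9, 0, 0, 0, 4.2, 0, 0, 0, 0, 0, 0, 2, 0, 0, 0, 0, 0, 0, 2, 0, 0, 0, 0, 0, 0, 2, 0, 0, 0, 0, 0, 0],
)

```text
clock: 51.9
tool_pos: [0.606, -0.2277, 0.0859]
orientation: [180.0, 4.4, 1.0]
force: [0.3, 1.4, 2.4]
opening: 0.0296
gripper_force: 30.0
```

move_arm(
  moves=[2, 0, 0, 0, 0, 0, 0, 2, 0, 0, -0.25, 0, -0.028, 0, 2, 0, 0, -0.25, 0, -0.028, 0, 2, 0, 0, 0, 0, 0, 0, 2, 0, 0, 0, 0, 0, 0],
)

```text
clock: 52.4
tool_pos: [0.6061, -0.2277, 0.0888]
orientation: [-180.0, 7.7, 1.0]
force: [1.8, 2.5, -0.8]
opening: 0.0293
gripper_force: 30.0
```

move_arm(
  moves=[2, -0.7, 0, 0, 0, 0, 0, 2, -0.7, 0, 0, 0, 0, 0, 2, -0.7, 0, 0, 0, 0, 0, 2, 0, 0, 0, 0, 0, 0, 2, 0, 0, 0, 0, 0, 0],
)

```text
clock: 52.9
tool_pos: [0.584, -0.2286, 0.0918]
orientation: [180.0, 7.9, 1.0]
force: [-0.9, 0.5, -2.3]
opening: 0.0293
gripper_force: 30.0
```

move_arm(
  moves=[2, -0.3, 0, -2, 0, 0, 0, 2, -0.4, 0, -3, 0, 0, 0, 2, -0.4, 0, -3, 0, 0, 0, 2, -0.4, 0, -3, 0, 0, 0, 2, 0, 0, 0, 0, 0.07, 0, 2, 0, 0, 0, 0, 0.07, 0, 2, 0, 0, 0, 0, 0, 0.056, 2, 0, 0, 0, 0, 0, 0],
)

```text
clock: 53.7
tool_pos: [0.5843, -0.2285, 0.2031]
orientation: [-180.0, -0.2, -2.3]
force: [0.6, 0.2, -2.6]
opening: 0.0294
gripper_force: 30.0
```

Run:
```python
from h import *
s=ctrl.get_obs();print(s['opening'],s['force'])
plan(case(.034,-.061,.20),[180,0,-2.25])
```

```text
0.029436409488293833 [ 0.59251223  0.23886897 -2.61670141]
at [ 0.5843 -0.2285  0.2031] [-180.     -0.19   -2.29] shift cm [ -1.66 -43.54   0.31] len 43.57
  rotvec [-0.0001 -0.0034 -0.0008]
  shift if turned first [ -1.63 -43.54   0.31]
```

move_arm(
  moves=[2, -0.18, -4.84, 0, 0, 0, 0, 2, -0.18, -4.84, 0, 0, 0, 0, 2, -0.18, -4.84, 0, 0, 0, 0, 2, -0.18, -4.84, 0, 0, 0, 0, 2, -0.18, -4.84, 0, 0, 0, 0, 2, -0.18, -4.84, 0, 0, 0, 0, 2, -0.2, -4.84, 0, 0, 0, 0, 2, -0.2, -4.84, 0, 0, 0, 0],
)

```text
clock: 54.5
tool_pos: [0.5849, 0.1613, 0.2025]
orientation: [180.0, -0.1, -2.1]
force: [1.4, -0.7, -2.2]
opening: 0.0294
gripper_force: 30.0
```

move_arm(
  moves=[2, -0.1, -4.8, 0, 0, 0, 0, 2, 0, 0, 3, 0, 0, 0, 2, 0, 0, 4, 0, 0, 0, 2, 0, 0, 4, 0, 0, 0, 2, 0, 0, 3, 0, 0, 0, 2, 0, 0, 0, 0, 0, 0, 2, 0, 0, 0, 0, 0, 0],
)

```text
clock: 55.2
tool_pos: [0.5867, 0.2073, 0.0627]
orientation: [179.9, -0.1, -2.2]
force: [0.1, 0.5, -1.5]
opening: 0.0297
gripper_force: 30.0
```

Run:
```python
from h import *
plan(case(.034,-.061,.025),[180,0,-2.25])
```

```text
at [0.5867 0.2073 0.0627] [ 1.7993e+02 -1.3000e-01 -2.1500e+00] shift cm [-0.17  0.01  3.77] len 3.78
  rotvec [ 0.0012 -0.0023  0.0017]
  shift if turned first [-0.16  0.01  3.77]
```

move_arm(
  moves=[2, 0, 0, 1.7, 0, 0, 0.002, 2, 0, 0, 1.5, 0, 0, 0, 2, 0, 0, 0.4, 0, 0, 0, 2, 0, 0, 0, 0, 0, 0, 2, 0, 0, 0, 0, 0, 0],
)

```text
clock: 55.7
tool_pos: [0.5874, 0.2078, 0.0284]
orientation: [-179.9, -0.3, -2.3]
force: [-0.1, 1.1, -2.7]
opening: 0.0294
gripper_force: 30.0
```

move_arm(
  moves=[2, 0, 0, 0.15, 0, 0, 0, 2, 0, 0, 0, 0, 0, 0, 2, 0, 0, 0, 0, 0, 0],
)

```text
clock: 56.0
tool_pos: [0.5869, 0.2076, 0.0258]
orientation: [-179.9, -0.2, -2.3]
force: [0.3, 0.3, -0.5]
opening: 0.0292
gripper_force: 31.1
```

Touching the floor (the grip force rose). Releasing.

move_arm(
  moves=[3.5, 0, 0, 0, 0, 0, 0, 3.5, 0, 0, 0, 0, 0, 0, 3.5, 0, 0, -1, 0, 0, 0, 3.5, 0, 0, -3, 0, 0, 0, 4.2, 0, 0, -4, 0, 0, 0, 4.2, 0, 0, -5, 0, 0, 0, 4.2, 0, 0, -5, 0, 0, 0, 4.2, 0, 3, 0, 0, 0, 0],
)

```text
clock: 56.8
tool_pos: [0.5886, 0.1804, 0.2136]
orientation: [-179.7, -0.9, -2.1]
force: [-0.1, -1.6, -0.0]
opening: 0.0418
gripper_force: 0.0
```

move_arm(
  moves=[4.2, 0, 5, 0, 0, 0, 0, 4.2, 0, 5, 0, 0, 0, 0, 4.2, 0, 5, 0, 0, 0, 0, 4.2, 0, 5, 0, 0, 0, 0, 4.2, 0, 5, 0, 0, 0, 0, 4.2, 0, 5, 0, 0, 0, 0, 4.2, 0, 5, 0, 0, 0, 0, 4.2, 0, 5, 0, 0, 0, 0],
)

```text
clock: 57.6
tool_pos: [0.5679, -0.2245, 0.2057]
orientation: [180.0, -0.2, -2.3]
force: [1.6, -0.4, -0.4]
opening: 0.0419
gripper_force: 0.0
```

Run:
```python
from h import *
beds('side','b3')
p=np.load('pics/b3.npz')['p']
cv2.imwrite('pics/f.png',cv2.resize(p[100:260,160:360,::-1],None,fx=3.9,fy=3.7,interpolation=cv2.INTER_CUBIC))
```

```text
side 269 mean [0.0336 0.0415 0.0307] x [-0.047  0.128] y [0.028 0.059] z [0.031  0.0385]
side 299 mean [ 0.0203 -0.0161  0.0308] x [-0.101  0.134] y [-0.035  0.   ] z [0.031  0.0392]
```

View pics/f.png

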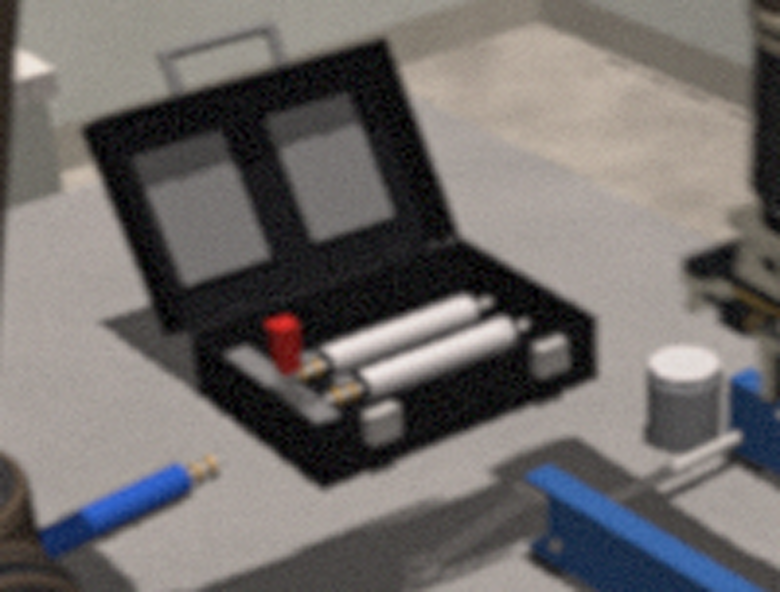

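Two rollers are visible in their beds at (400, 335) and (440, 355). The third bed is hidden behind the front wall, the lid is open and the key is upright at (285, 343). I'll check the third bed from above, numerically.

Run:
```python
from h import *
beds('top','b4'); prof('s20')
```

```text
top 582 mean [0.0383 0.0472 0.0326] x [-0.043  0.129] y [0.035 0.062] z [0.0328 0.042 ]
top 606 mean [ 0.0338 -0.0636  0.0326] x [-0.071  0.124] y [-0.077 -0.049] z [0.0327 0.0428]
top 605 mean [ 0.0327 -0.0098  0.0326] x [-0.073  0.116] y [-0.023  0.005] z [0.0326 0.0426]
top 239 mean [-0.1001  0.002   0.0366] x [-0.105 -0.095] y [-0.088  0.091] z [0.0364 0.0473]
-0.036 [0, 0, 0, 0, 0, 0, 0, 0]
0.036 [0, 0, 0, 0, 0, 0, 0, 0]
0.108 [0, 0, 0, 0, 0, 0, 0, 0]
```

```bash
python3 -c "
from plant import ctrl
print(ctrl.close_job())"
```

```text
the job is handed in; nothing more can be done
None
```

The job is done and handed in at about 58 s: all three rollers lie flat, one in each bed, the key is upright in its slot, the lid rests on its stop, and I never touched the other things on the bench.

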